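# Rock the warped lids out and cover the sloping pan

### The arm

A 6-joint arm with a two-finger parallel gripper is mounted at the origin on the work surface. World frame = base frame: x ahead of the robot, y to its left, z up, the work surface at z = 0. Lengths are in m, angles in degrees, forces in N, time in s.
With the tool pointing down it reaches from about 0.35 to 0.875 m from the base axis. Payload 4.2 kg.
Tool frame: the origin (TCP) lies between the finger pads; the fingertips stand 25 mm ahead of it and the grasp point (between the pads) lies 6 mm ahead of it (r.tips_ahead is the distance from the TCP to the fingertips, in m); z points along the fingers, y is the direction in which the jaws open and shut (so a half turn about z gives the same grasp; the last joint's range is limited). The gripper opens to 87 mm and grips with 3 to 60 N. Pads are 19 mm wide; open, the fingers measure 117 mm over their backs; the gripper's body (75 mm by 190 mm) begins 51 mm behind the grasp point.
Start: joints at [-56.173, 22.042, 0.453, 0, -68.411, -14.817], TCP at [0.204, -0.591, 0.208] pointing down, gripper open.
Joint ranges: [-179.83, 179.83], [-69.29, 118.12], [-61.27, 80.66], [-181.25, 117.63], [-171.15, -9.14], [-177.46, 177.46]. Speed limits (degrees/s): [159.86, 159.86, 180, 180, 180, 180].

### API

Orientations are given as a 3x3 rotation matrix whose columns are the frame's x, y, z axes.
In Python, from station import r, vision, finish_job gives the robot as it stands.
- The arm moves only by the shell command python3 -m jog 'ROWS'. ROWS is a JSON object of lists of equal length, an entry for each row: "rot": the turn, a rotation vector about the world's x, y, z in degrees, a list of three; "delta_pos": the shift along the world's x, y, z in mm, a list of three; "grip": the opening in per cent of the stroke, from 0 (shut) to 100 (fully open). A call has 1 to 10 rows; each row shifts and turns the commanded pose from where the row before left it; what a row does not reach is not made up. A row lasts 1/12 s, in which the tool goes at most 41.7 mm and 7.16 degrees, less where a joint would pass 70% of its speed; a pose out of reach is approached as far as the arm can. A call with a gripper value outside its range is refused whole. The fingers move at their own pace and stop on an object; the grip force is fixed at half the most. Time passes only in rows, so rows that do not move let the fingers close. It gives the time, the measured TCP pose, the force and the opening at its end, in the units of the state.
- r.sense(): the state, without advancing time (a new reading comes with each control period).
- vision.capture(name): name is "scene" or "top"; returns a dict with "frame" (420x560x3 uint8, red, green, blue), "K" (3x3 intrinsics, pixels), "xyz" and "orientation" of the camera in the world. Camera axes: x right, y up, looking along -z (the intrinsics and any distortion apply to the point x, -y, -z); pixel columns grow to the right and rows downward; lengths in m; the calibration is good to about 2 mm. A picture is of the moment at which its call begins. There is no depth.
- finish_job(): hands the job in, once; it reports no verdict.
The state is a dict: "time_s": time; "joints": joint angles; "joint_velocities": joint speeds; "effort": joint torques, N m; "tcp_pos": TCP position; "ee_rot": TCP orientation; "wrist_force": force on the tool from outside, world axes, zero at the start; "moment": the same for the moment, N m; "gripper_width": opening from 0.0 (shut) to 1.0 (fully open).
Only numpy, scipy, OpenCV 4.12 (cv2) and the standard library are available. Lean on these libraries where they do the work, as an engineer would, in place of code of your own. Each camera call takes 0.05 s, during which the arm holds its last target. There are 200 camera calls.

### The job

Only one of the three wooden lids on the stone slab is still true. Try every lid by pressing down near a corner to see whether it rocks, then take the one that lies dead flat by its grip and lay it gently, without dropping it, square over the open pan in the sloping stand, flush on the rim and pushed down against the front lip. Leave the two warped lids lying where they are on the slab and everything else undisturbed.

Things in the scene. Friction and masses are not known exactly. Their poses are not given: they have to be found in the camera images.
- lid_a: Loose wooden lid, one of three of one size and look: board 176 mm (its x) by 112 mm (y), 12 mm thick, a solid wooden grip bar along x on the middle of its top: 90 mm long, 16 mm wide, top 43 mm above the underside. About 0.22 kg. Origin: centre of the underside; z up. Any one of the three is true (flat underneath), the other two warped: see lid_b and lid_c.
- lid_b: Second lid, size, look and origin as lid_a. How the warped two are shaped: flat only in a middle strip 24 to 30 mm wide, from which both ends (bowed lid) or both long sides (cupped lid) rise to about 4.4 mm. So on a flat surface even a warped lid rests level until pressed, and falls back level when let go.
- lid_c: Third lid, size, look and origin as lid_a. How a warped lid behaves: a press of 2 to 5 N about 15 mm in from any corner tips it by 0.06 rad (bowed) or 0.10 rad (cupped), that corner sinking about 3 mm and the far side rising; then it is firm. The true lid stays level under such a press.
- slab: Fixed polished stone slab, 250 mm (x) by 440 mm (y), 30 mm thick, flat: the surface on which the lids lie, side by side along its y about 140 mm apart, and are tried. Origin: centre of its underside, so its top is 30 mm above the origin.
- pan: Fixed open steel pan, its mouth sloping 30 degrees down towards the slab. Origin: centre of the mouth, level with the rim's flat top face; z: out of the mouth, square to the rim; x: up the slope; y: across. Rim outside 176 (x) by 108 mm (y), mouth 152 by 84 mm. Along its lower end, at x = -88 mm, a lip 124 mm wide, 5 mm thick rises 14 mm above the rim; no stop at the upper end or sides.
- stand: Fixed steel wire stand that carries the pan: 135 mm wide (y), about 210 mm deep (x), 175 mm high at its upper end, 92 mm at the lip. Origin: centre of its foot; the pan's origin is 125 mm above it. A lid laid on the pan's rim with its lower edge against the lip has its origin at the pan's origin. Nothing here gives or moves.
- caddy: Bystander: grey plastic caddy with a carrying handle, 220 by 120 mm, 156 mm high, fixed by a steel side clamp to a cedar batten to the right of the slab. Origin: centre of its underside.
- tongs: Bystander: steel tongs with dark grips, 245 mm long, lying between the slab and the caddy. Origin: middle of the underside; x along the tongs.
- spice_jar: Bystander: glass spice jar with hinged glass lid and steel clasp, 72 mm across, 95 mm tall, standing behind the gap between slab and stand. Origin: centre of its foot.
- plate: Bystander: white melamine plate, 160 mm across, 20 mm high, lying behind the slab. Origin: centre of its underside.
- brush: Bystander: wooden basting brush, about 270 mm long, 22 mm high, lying on the robot's side of the stand. Origin: near its middle, at the underside; x towards the bristles.
- mill: Bystander: turned wooden pepper mill, 56 mm across, 160 mm tall, to the left of the stand. Origin: centre of its foot.

How it is judged (in metres and radians):
On the way, in this order (a step that is already met when the one before it is completed fails the run):
1. a lid is pressed on the slab and rocks (((angle between lid_a's own z axis and vertical above 0.035 rad and contact force between the fingers and lid_a above 0.5 N and contact force between lid_a and slab above 1 N and z of lid_a in the frame of slab below 0.045 m and distance of lid_a from where it was at the start of the episode below 0.03 m) or (angle between lid_b's own z axis and vertical above 0.035 rad and contact force between the fingers and lid_b above 0.5 N and contact force between lid_b and slab above 1 N and z of lid_b in the frame of slab below 0.045 m and distance of lid_b from where it was at the start of the episode below 0.03 m) or (angle between lid_c's own z axis and vertical above 0.035 rad and contact force between the fingers and lid_c above 0.5 N and contact force between lid_c and slab above 1 N and z of lid_c in the frame of slab below 0.045 m and distance of lid_c from where it was at the start of the episode below 0.03 m))), for 0.1 s.
2. a lid is taken up from the slab (((z of lid_a in the frame of slab above 0.07 m and contact force between the fingers and lid_a above 0.5 N) or (z of lid_b in the frame of slab above 0.07 m and contact force between the fingers and lid_b above 0.5 N) or (z of lid_c in the frame of slab above 0.07 m and contact force between the fingers and lid_c above 0.5 N))), for 0.1 s.
3. a lid lies on the pan's rim while still held (((contact force between the fingers and lid_a above 0.5 N and contact force between lid_a and pan above 0.2 N and z of lid_a in the frame of pan between -0.004 and 0.007 m and angle between the z axis of lid_a and the z axis of pan, either way round below 0.1 rad and x of lid_a in the frame of pan between -0.03 and 0.03 m) or (contact force between the fingers and lid_b above 0.5 N and contact force between lid_b and pan above 0.2 N and z of lid_b in the frame of pan between -0.004 and 0.007 m and angle between the z axis of lid_b and the z axis of pan, either way round below 0.1 rad and x of lid_b in the frame of pan between -0.03 and 0.03 m) or (contact force between the fingers and lid_c above 0.5 N and contact force between lid_c and pan above 0.2 N and z of lid_c in the frame of pan between -0.004 and 0.007 m and angle between the z axis of lid_c and the z axis of pan, either way round below 0.1 rad and x of lid_c in the frame of pan between -0.03 and 0.03 m))), for 0.1 s.
At the end, for the whole second after the job is handed in: A lid lies still on the pan, bearing on the rim along both sides and the upper end as only the true one can (within 3 mm and 0.04 rad), centred across within 10 mm, turned under 0.09 rad, lower edge within 6 mm of the lip; the other two lie level on the slab within 40 mm of where they were (((x of lid_a in the frame of pan between -0.005 and 0.006 m and y of lid_a in the frame of pan between -0.01 and 0.01 m and z of lid_a in the frame of pan between -0.003 and 0.003 m and angle between the z axis of lid_a and the z axis of pan, either way round below 0.04 rad and angle between the x axis of lid_a and the x axis of pan, either way round below 0.09 rad and linear speed of lid_a below 0.02 m/s and contact force between lid_a and pan_c0 above 0.02 N and contact force between lid_a and pan_c4 above 0.02 N and contact force between lid_a and pan_c1 above 0.02 N and distance of each of lid_b, lid_c from where it was at the start of the episode below 0.04 m and angle between each of lid_b, lid_c's own z axis and vertical below 0.04 rad and z of lid_b in the frame of slab between 0.025 and 0.036 m and z of lid_c in the frame of slab between 0.025 and 0.036 m) or (x of lid_b in the frame of pan between -0.005 and 0.006 m and y of lid_b in the frame of pan between -0.01 and 0.01 m and z of lid_b in the frame of pan between -0.003 and 0.003 m and angle between the z axis of lid_b and the z axis of pan, either way round below 0.04 rad and angle between the x axis of lid_b and the x axis of pan, either way round below 0.09 rad and linear speed of lid_b below 0.02 m/s and contact force between lid_b and pan_c0 above 0.02 N and contact force between lid_b and pan_c4 above 0.02 N and contact force between lid_b and pan_c1 above 0.02 N and distance of each of lid_a, lid_c from where it was at the start of the episode below 0.04 m and angle between each of lid_a, lid_c's own z axis and vertical below 0.04 rad and z of lid_a in the frame of slab between 0.025 and 0.036 m and z of lid_c in the frame of slab between 0.025 and 0.036 m) or (x of lid_c in the frame of pan between -0.005 and 0.006 m and y of lid_c in the frame of pan between -0.01 and 0.01 m and z of lid_c in the frame of pan between -0.003 and 0.003 m and angle between the z axis of lid_c and the z axis of pan, either way round below 0.04 rad and angle between the x axis of lid_c and the x axis of pan, either way round below 0.09 rad and linear speed of lid_c below 0.02 m/s and contact force between lid_c and pan_c0 above 0.02 N and contact force between lid_c and pan_c4 above 0.02 N and contact force between lid_c and pan_c1 above 0.02 N and distance of each of lid_a, lid_b from where it was at the start of the episode below 0.04 m and angle between each of lid_a, lid_b's own z axis and vertical below 0.04 rad and z of lid_a in the frame of slab between 0.025 and 0.036 m and z of lid_b in the frame of slab between 0.025 and 0.036 m))); the robot touches nothing.
It fails at once if a bystander (tongs, spice jar, plate, brush or mill) is moved more than 30 mm (distance of any of tongs, spice_jar, plate, brush, mill from where it was at the start of the episode above 0.03 m).
It fails at once if a lid strikes the pan with more than 60 N (contact force between any of lid_a, lid_b, lid_c and pan above 60 N).
It also fails if it takes over 59 s, if anything falls off the work surface, if the arm or the gripper's body presses on something with over 40 N, if the wrist force passes 120 N, or if a joint passes its speed limit or range.

## Working session

There is one attempt and no reset: what is moved stays moved. The work goes in short steps, Python scripts to look and compute and a shell command to move; the robot and the scene stay as the last step left them, time stands still between calls to the robot, and variables do not carry over. Pictures are saved under pics/ and viewed, about 8 in all and at most 12, crops included, and the job is handed in when it is done.

```bash
mkdir -p pics; cat > h.py <<'E'
from station import r, vision
import numpy as np, cv2, json
def cap(n,f,crop=None,scale=1):
    d=vision.capture(n); im=cv2.cvtColor(d["frame"],cv2.COLOR_RGB2BGR)
    if crop: x0,y0,x1,y1=crop; im=im[y0:y1,x0:x1]
    im=cv2.resize(im,None,fx=scale,fy=scale,interpolation=cv2.INTER_CUBIC); cv2.imwrite("pics/"+f,im)
    return d
def ray(d,u,v):
    K=np.array(d["K"]);R=np.array(d["orientation"]);c=np.linalg.inv(K)@[u,v,1]
    return np.array(d["xyz"]),R@[c[0],-c[1],-c[2]]
def px(d,u,v,z):
    o,w=ray(d,u,v); return o+w*(z-o[2])/w[2]
def proj(d,P):
    K=np.array(d["K"]);R=np.array(d["orientation"])
    c=(np.asarray(P,float)-d["xyz"])@R; q=np.stack([c[:,0],-c[:,1],-c[:,2]],1)@K.T
    return q[:,:2]/q[:,2:]
E
python3 - <<'E'
from h import *
for n in("top","scene"):
    d=cap(n,n+"1.png",scale=1.42); print({k:np.round(v,4).tolist() for k,v in d.items() if k not in("frame",)})
print(r.sense())
E
```

```text
{'K': [[536.0632, 0.0, 280.5574], [0.0, 536.0632, 220.4734], [0.0, 0.0, 1.0]], 'xyz': [0.2445, -0.0167, 1.672], 'orientation': [[-0.0991, 0.9732, -0.2077], [-0.9951, -0.0973, 0.0189], [-0.0018, 0.2086, 0.978]]}
{'K': [[431.435, 0.0, 281.3955], [0.0, 431.435, 211.0259], [0.0, 0.0, 1.0]], 'xyz': [1.2196, 0.6889, 1.2906], 'orientation': [[-0.7175, -0.5457, 0.4329], [0.6965, -0.5539, 0.4561], [-0.0091, 0.6288, 0.7775]]}
{'time_s': 0.1, 'joints': array([-5.61732035e+01,  2.20848766e+01,  3.87644373e-01, -2.47059853e-02,
       -6.84128924e+01, -1.48165303e+01]), 'joint_velocities': array([ 0.05115304, -0.10428951,  0.17341644,  0.05295838, -0.08479547,
        0.00174386]), 'effort': array([-5.76483180e-04, -3.91690028e+01,  1.87935269e+01,  4.23193529e+00,
        1.34545035e-02, -7.89833803e-05]), 'tcp_pos': array([ 0.20340774, -0.59036551,  0.20738645]), 'ee_rot': array([[-9.45511977e-01, -3.25586483e-01, -7.36865076e-04],
       [-3.25587300e-01,  9.45510232e-01,  1.81986073e-03],
       [ 1.04191415e-04,  1.96061402e-03, -9.99998073e-01]]), 'wrist_force': array([ 0.03388068, -0.19594041,  0.20961597]), 'moment': array([0.02265905, 0.02650148, 0.08357504]), 'gripper_width': 1.0011295100692397}
```

View pics/top1.png

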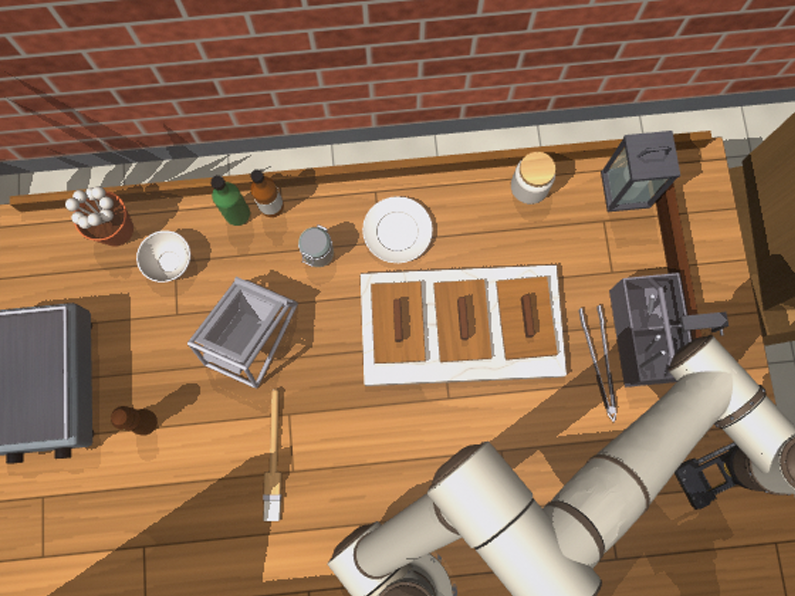

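View pics/scene1.png

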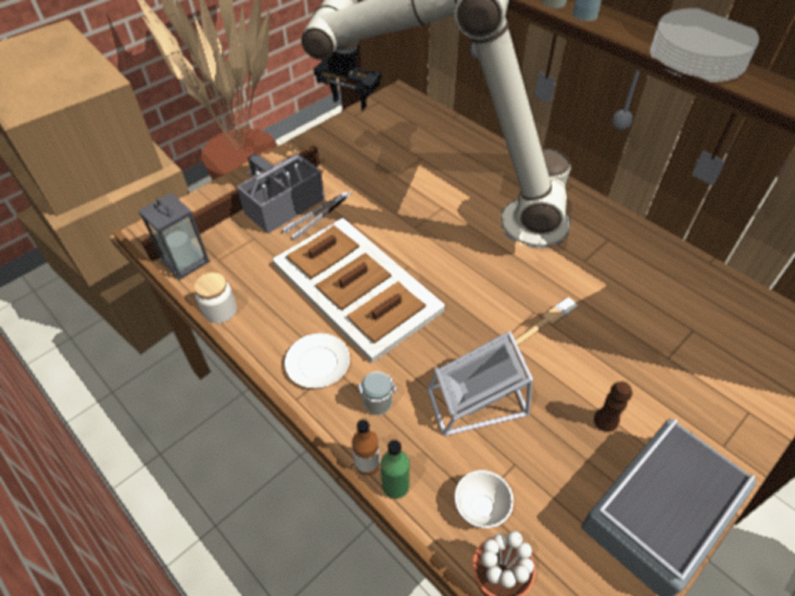

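Top view (795 px wide): three lids at about (398,322), (463,320) and (528,317); the pan mouth at about (240,325), with its lower end facing the slab at the lower right. The slab, caddy, tongs and plate are as described. Next I'll zoom in to get the pixels.

```bash
python3 - <<'E'
import cv2,numpy as np
from h import *
t=cv2.cvtColor(vision.capture("top")["frame"],cv2.COLOR_RGB2BGR);s=cv2.cvtColor(vision.capture("scene")["frame"],cv2.COLOR_RGB2BGR)
f=lambda a,x,y,w,h,k:cv2.resize(a[y:y+h,x:x+w],None,fx=k,fy=k,interpolation=cv2.INTER_CUBIC)
cv2.imwrite("pics/slab.png",f(t,250,180,155,95,5))
cv2.imwrite("pics/pan.png",np.hstack([f(t,130,192,80,85,5),f(s,300,232,80,85,5)]))
E
```

```text
(no output)
```

View pics/slab.png

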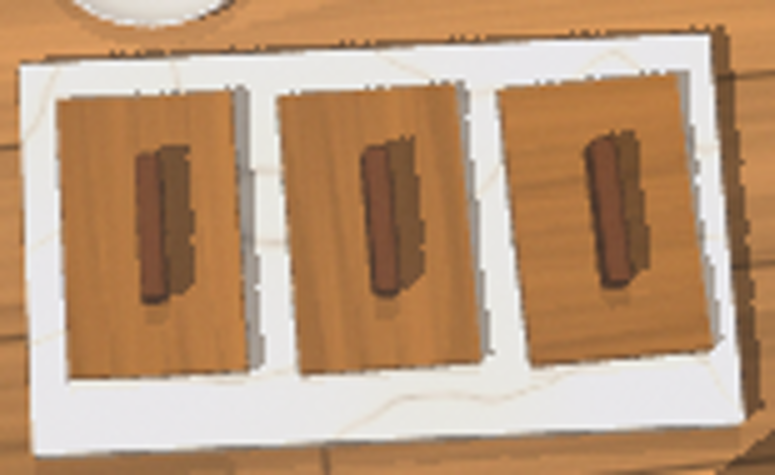

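View pics/pan.png

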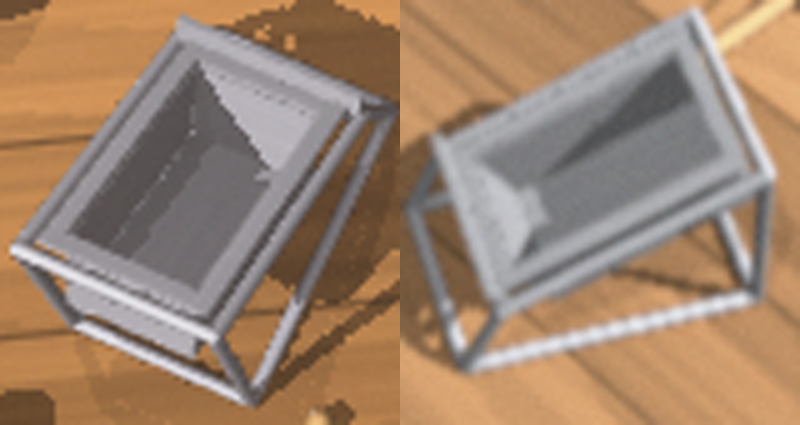

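The slab crop shows three boards with grips at about (152,225), (380,220) and (608,210). The pan crop shows the mouth, with the lip at the upper right end in the top view and at the left in the scene view. Next I'll fit poses to these corners.

```bash
cat > fit.py <<'E'
from h import *
from scipy.optimize import least_squares
T=vision.capture("top");S=vision.capture("scene")
def rect(pts,L,W,z):
    P=np.array([px(T,250+u/5,180+v/5,z)[:2] for u,v in pts]) # TL,TR,BR,BL = (+x,+y),(+x,-y),(-x,-y),(-x,+y)
    M=np.array([[L,W],[L,-W],[-L,-W],[-L,W]])/2
    f=lambda p:((M@np.array([[np.cos(p[2]),np.sin(p[2])],[-np.sin(p[2]),np.cos(p[2])]])+p[:2])-P).ravel()
    s=least_squares(f,[*P.mean(0),0]); return s.x,np.round(s.fun.reshape(-1,2)*1e3,1).tolist()
for n,pts,L,W,z in[("slab",[(20,65),(712,35),(745,422),(35,455)],.25,.44,.03),
 ("L",[(57,98),(233,90),(247,372),(70,380)],.176,.112,.042),("M",[(277,96),(460,84),(482,362),(300,374)],.176,.112,.042),("R",[(498,88),(685,72),(713,350),(530,366)],.176,.112,.042)]:
    x,e=rect(pts,L,W,z); print(n,np.round(x[:2],4),"yaw",round(np.degrees(x[2]),2),e)
def Rp(psi,t=np.radians(30)):
    x=np.array([np.cos(psi)*np.cos(t),np.sin(psi)*np.cos(t),np.sin(t)]);z=np.array([-np.cos(psi)*np.sin(t),-np.sin(psi)*np.sin(t),np.cos(t)])
    return np.stack([x,np.cross(z,x),z],1)
if __name__=="__main__":
    mt=[(76,-42),(76,42),(-76,-42),(-76,42),(88,-54),(88,54)];it=[(72,235),(205,300),(198,62),(328,112),(35,240),(212,318)]
    ms=[(76,42),(76,-42),(-76,-42),(-76,42)];is_=[(290,55),(340,165),(112,285),(62,148)]
    g=lambda p,m,C:proj(C,np.c_[np.array(m)/1e3,np.zeros(len(m))]@Rp(p[3]).T+p[:3])
    f=lambda p:np.r_[(g(p,mt,T)-(np.array(it)/5+[130,192])).ravel(),(g(p,ms,S)-(np.array(is_)/5+[300,232])).ravel()]
    s=least_squares(f,[.55,.25,.125,2.3],loss="soft_l1"); print("pan",s.x[:3].round(4),np.degrees(s.x[3]).round(2)); print(s.fun.reshape(-1,2).round(1).tolist())
    p=s.x.copy()
    for C,n,o in((T,"t",(130,192)),(S,"s",(300,232))):
        im=cv2.cvtColor(C["frame"],cv2.COLOR_RGB2BGR)[o[1]:o[1]+85,o[0]:o[0]+80];im=cv2.resize(im,None,fx=5,fy=5,interpolation=cv2.INTER_CUBIC)
        for a,b in((76,42),(88,54)):
            q=((g(p,[(a,b),(a,-b),(-a,-b),(-a,b)],C)-o+.5)*5).astype(int); cv2.polylines(im,[q],True,(0,255,0) if a<80 else (0,0,255),1)
        cv2.imwrite(f"pics/o{n}.png",im)
    cv2.imwrite("pics/ov.png",np.hstack([cv2.imread("pics/ot.png"),cv2.imread("pics/os.png")]))
E
python3 fit.py
```

```text
slab [ 0.5546 -0.186 ] yaw -3.12 [[1.2, 0.4], [1.4, -0.2], [-1.7, -1.5], [-0.9, 1.2]]
L [ 0.5712 -0.0456] yaw -3.01 [[-1.3, 0.8], [-1.3, -0.7], [1.3, -1.7], [1.3, 1.6]]
M [ 0.5609 -0.1867] yaw -2.08 [[0.0, -1.5], [-0.3, 1.7], [-0.0, -0.1], [0.3, -0.2]]
R [ 0.5532 -0.3275] yaw -1.37 [[0.3, -2.6], [-1.0, 3.5], [-0.3, 0.1], [1.0, -1.0]]
pan [0.5884 0.2819 0.1129] 150.51
[[-0.4, 0.2], [-0.9, -1.1], [0.0, 0.4], [-1.3, 1.2], [1.1, 0.5], [-0.5, -0.1], [-3.8, -0.1], [-4.1, -0.4], [-0.8, -2.5], [1.3, 3.0]]
```

View pics/ov.png

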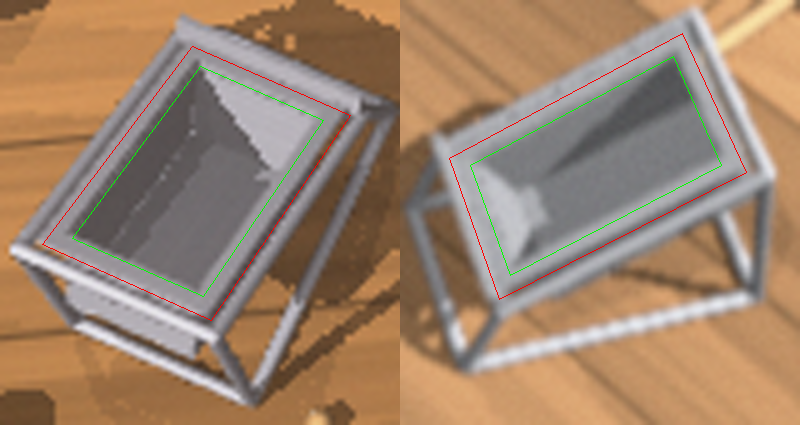

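The top view fits well, but the scene view disagrees by about 4 px and z came out 12 mm low. Since z is given as 0.125, I'll fix it and refit.

```bash
cat > fit2.py <<'E'
from fit import *
mt=[(76,-42),(76,42),(-76,-42),(-76,42),(88,-54),(88,54)];it=[(72,235),(205,300),(198,62),(328,112),(35,240),(212,318)]
g=lambda p,m,C:proj(C,np.c_[np.array(m)/1e3,np.zeros(len(m))]@Rp(p[2]).T+[p[0],p[1],.125])
f=lambda p:(g(p,mt,T)-(np.array(it)/5+[130,192])).ravel()
s=least_squares(f,[.55,.25,2.3],loss="soft_l1");p=s.x; print("pan",p[:2].round(4),np.degrees(p[2]).round(2)); print(s.fun.reshape(-1,2).round(1).tolist())
ims=[]
for C,o in((T,(130,192)),(S,(300,232))):
    im=cv2.cvtColor(C["frame"],cv2.COLOR_RGB2BGR)[o[1]:o[1]+85,o[0]:o[0]+80];im=cv2.resize(im,None,fx=5,fy=5,interpolation=cv2.INTER_CUBIC)
    im=cv2.convertScaleAbs(im,alpha=1.3,beta=-30)
    for a,b in((76,42),(88,54)):
        q=((g(p,[(a,b),(a,-b),(-a,-b),(-a,b)],C)-o+.5)*5).astype(int); cv2.polylines(im,[q],True,(0,255,0) if a<80 else (0,0,255),1)
    ims.append(im)
cv2.imwrite("pics/ov2.png",np.hstack(ims))
E
python3 fit2.py|tail -2
```

```text
pan [0.5865 0.2783] 150.61
[[-0.2, 0.1], [-0.4, -1.3], [0.4, 0.0], [-0.7, 0.8], [1.3, 0.3], [-0.0, -0.2]]
```

View pics/ov2.png

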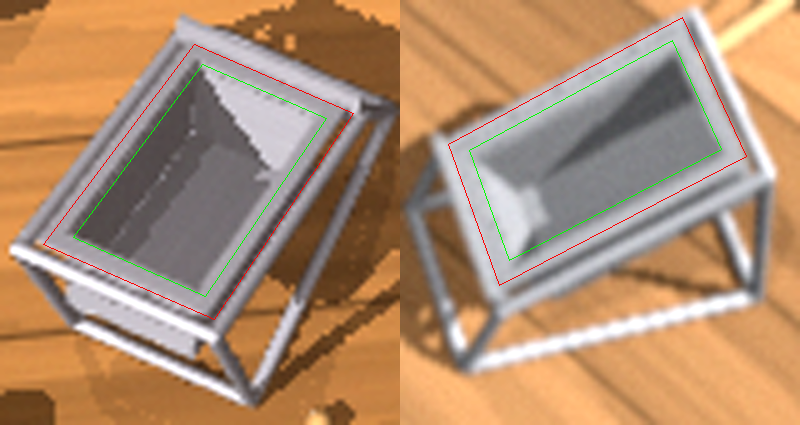

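Still a shift of about 2 px in the scene view, so I'll take the pan at about (0.588, 0.280, 0.125) with yaw 150.6; contact will settle the rest. Now moving to the near-left corner of the right lid with the fingers shut.

```bash
python3 -m jog '{"delta_pos":[[14,38,0],[14,38,0],[14,38,0],[14,38,0],[14,38,0],[14,38,0],[14,38,0],[36,8,-15],[36,8,-15],[36,8,-15]],"rot":[[0,0,-7],[0,0,-7],[0,0,-7],[0,0,0],[0,0,0],[0,0,0],[0,0,0],[0,0,0],[0,0,0],[0,0,0]],"grip":[0,0,0,0,0,0,0,0,0,0]}'
```

```text
time_s: 1.23
tcp_pos: [0.4108, -0.3015, 0.1642]
ee_rot: [[-1.0, 0.028, 0.003], [0.028, 1.0, -0.001], [-0.003, -0.001, -1.0]]
wrist_force: [-0.0, -0.4, 0.6]
gripper_width: 0.326
```

```bash
python3 -m jog '{"delta_pos":[[30,8,-20],[30,8,-20],[9,0,-20],[0,0,-14],[0,0,0],[0,0,0]],"rot":[[0,0,0],[0,0,0],[0,0,0],[0,0,0],[0,0,0],[0,0,0]],"grip":[0,0,0,0,0,0]}'
```

```text
time_s: 1.73
tcp_pos: [0.4777, -0.2865, 0.0889]
ee_rot: [[-1.0, 0.029, -0.002], [0.029, 1.0, 0.0], [0.002, 0.0, -1.0]]
wrist_force: [0.6, -0.5, -0.4]
gripper_width: 0.009
```

```bash
python3 -m jog '{"delta_pos":[[3,0,-8],[0,0,-8],[0,0,-2],[0,0,0],[0,0,0]],"rot":[[0,0,0],[0,0,0],[0,0,0],[0,0,0],[0,0,0]],"grip":[0,0,0,0,0]}'; for i in 1; do python3 -m jog '{"delta_pos":[[0,0,-1],[0,0,-1],[0,0,0]],"rot":[[0,0,0],[0,0,0],[0,0,0]],"grip":[0,0,0]}'; done
```

```text
time_s: 2.15
tcp_pos: [0.481, -0.2868, 0.0717]
ee_rot: [[-1.0, 0.029, 0.0], [0.029, 1.0, -0.0], [-0.0, -0.0, -1.0]]
wrist_force: [0.9, -0.5, 0.8]
gripper_width: 0.004
time_s: 2.4
tcp_pos: [0.4811, -0.2866, 0.0695]
ee_rot: [[-1.0, 0.029, 0.0], [0.029, 1.0, -0.0], [-0.0, 0.0, -1.0]]
wrist_force: [0.1, -0.4, -0.7]
gripper_width: 0.008
```

```bash
python3 -m jog '{"delta_pos":[[0,0,-1],[0,0,0]],"rot":[[0,0,0],[0,0,0]],"grip":[0,0]}'; python3 -m jog '{"delta_pos":[[0,0,-1],[0,0,0]],"rot":[[0,0,0],[0,0,0]],"grip":[0,0]}'
```

```text
time_s: 2.57
tcp_pos: [0.481, -0.2866, 0.0683]
ee_rot: [[-1.0, 0.029, -0.0], [0.029, 1.0, 0.0], [0.0, 0.0, -1.0]]
wrist_force: [-1.2, -0.1, 0.0]
gripper_width: 0.007
time_s: 2.73
tcp_pos: [0.481, -0.2865, 0.0672]
ee_rot: [[-1.0, 0.029, -0.0], [0.029, 1.0, 0.0], [0.0, 0.0, -1.0]]
wrist_force: [-0.7, -0.2, 0.3]
gripper_width: 0.004
```

```bash
for i in 1; do python3 -m jog '{"delta_pos":[[0,0,-1],[0,0,0]],"rot":[[0,0,0],[0,0,0]],"grip":[0,0]}'; done; python3 -m jog '{"delta_pos":[[0,0,-0.7],[0,0,0]],"rot":[[0,0,0],[0,0,0]],"grip":[0,0]}'
```

```text
time_s: 2.9
tcp_pos: [0.481, -0.2866, 0.0662]
ee_rot: [[-1.0, 0.029, -0.0], [0.029, 1.0, 0.0], [0.0, 0.0, -1.0]]
wrist_force: [-0.4, 0.4, 0.4]
gripper_width: 0.004
time_s: 3.07
tcp_pos: [0.481, -0.2866, 0.0655]
ee_rot: [[-1.0, 0.029, -0.0], [0.029, 1.0, 0.0], [0.0, 0.0, -1.0]]
wrist_force: [0.7, -0.5, 0.9]
gripper_width: 0.005
```

```bash
python3 -m jog '{"delta_pos":[[0,0,-0.7],[0,0,0]],"rot":[[0,0,0],[0,0,0]],"grip":[0,0]}'; python3 -m jog '{"delta_pos":[[0,0,-0.7],[0,0,0]],"rot":[[0,0,0],[0,0,0]],"grip":[0,0]}'
```

```text
time_s: 3.23
tcp_pos: [0.481, -0.2866, 0.0649]
ee_rot: [[-1.0, 0.029, -0.0], [0.029, 1.0, 0.0], [0.0, 0.0, -1.0]]
wrist_force: [0.3, -0.7, -0.1]
gripper_width: 0.004
time_s: 3.4
tcp_pos: [0.481, -0.2866, 0.0642]
ee_rot: [[-1.0, 0.029, -0.0], [0.029, 1.0, 0.0], [0.0, 0.0, -1.0]]
wrist_force: [0.9, 0.4, -0.2]
gripper_width: 0.008
```

```bash
python3 - <<'E'
from h import *
cap("scene","press1.png",(165,130,325,250),5); print(r.sense()["wrist_force"])
E
```

```text
[ 0.46484214 -0.5942767  -0.64291372]
```

View pics/press1.png

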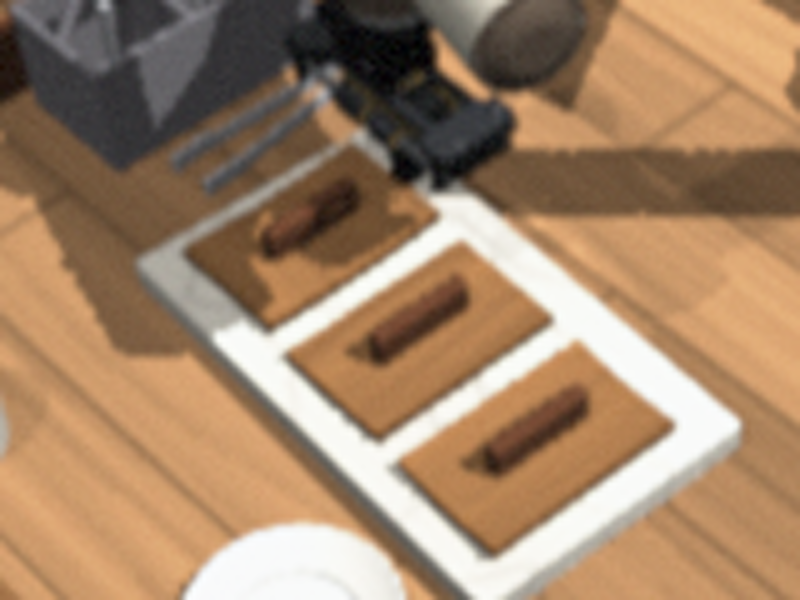

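```bash
python3 - <<'E'
from h import *
S=vision.capture("scene")
q=proj(S,[[.481,-.2866,.039],[.481,-.2866,.064]]);print(((q-[165,130])*5).round())
def lid(c,y):
    y=np.radians(y);R=np.array([[np.cos(y),-np.sin(y)],[np.sin(y),np.cos(y)]])
    return np.c_[np.array([[88,56],[88,-56],[-88,-56],[-88,56]])/1e3@R.T+c,[.042]*4]
for c,y in(((.5712,-.0456),-3),((.5609,-.1867),-2.1),((.5532,-.3275),-1.4)): print(((proj(S,lid(c,y))-[165,130])*5).round().tolist())
E
```

```text
[[411. 211.]
 [408. 189.]]
[[491.0, 550.0], [393.0, 456.0], [575.0, 335.0], [674.0, 421.0]]
[[374.0, 431.0], [282.0, 346.0], [459.0, 232.0], [552.0, 310.0]]
[[264.0, 323.0], [177.0, 246.0], [350.0, 139.0], [438.0, 210.0]]
```

The picture shows the lids level and matching the predicted corners in both views, with the fingertips at about (425,185), just short of the right lid's near corner. There is no contact yet.

```bash
python3 -c "
from station import r;print(r.tips_ahead)"; python3 -m jog '{"delta_pos":[[0,0,-1],[0,0,0]],"rot":[[0,0,0],[0,0,0]],"grip":[0,0]}'; python3 -m jog '{"delta_pos":[[0,0,-1],[0,0,0]],"rot":[[0,0,0],[0,0,0]],"grip":[0,0]}';  python3 -c "
from h import *
cap('top','press_top.png',(330,170,430,285),5)"
```

```text
0.025
time_s: 3.67
tcp_pos: [0.481, -0.2866, 0.0631]
ee_rot: [[-1.0, 0.029, -0.0], [0.029, 1.0, 0.0], [0.0, 0.0, -1.0]]
wrist_force: [-0.4, 0.2, -1.1]
gripper_width: 0.005
time_s: 3.83
tcp_pos: [0.481, -0.2865, 0.0621]
ee_rot: [[-1.0, 0.029, -0.0], [0.029, 1.0, 0.0], [0.0, 0.0, -1.0]]
wrist_force: [-0.3, 0.2, 0.5]
gripper_width: 0.005
```

View pics/press_top.png

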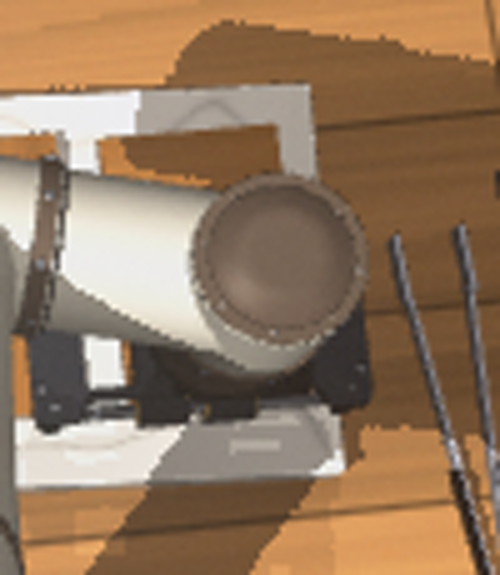

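The top view shows the gripper body over the near edge of the right lid; the fingertips are hidden. I'll continue down.

```bash
for i in 1; do python3 -m jog '{"delta_pos":[[0,0,-1],[0,0,0]],"rot":[[0,0,0],[0,0,0]],"grip":[0,0]}'; python3 -m jog '{"delta_pos":[[0,0,-1],[0,0,0]],"rot":[[0,0,0],[0,0,0]],"grip":[0,0]}';python3 -m jog '{"delta_pos":[[0,0,-1],[0,0,0]],"rot":[[0,0,0],[0,0,0]],"grip":[0,0]}'; done | grep -E "tcp_pos|wrist"
```

```text
tcp_pos: [0.481, -0.2866, 0.0611]
wrist_force: [-0.2, -0.5, 0.3]
tcp_pos: [0.4809, -0.2865, 0.0601]
wrist_force: [0.2, -0.4, 0.3]
tcp_pos: [0.4809, -0.2866, 0.0591]
wrist_force: [-0.9, -0.5, -1.1]
```

```bash
python3 -c "
from h import *
d=cap('scene','press2.png',(215,140,275,185),12)
print((proj(d,[[.481,-.2866,.034],[.4666,-.269,.042]])-[215,140])*12)"
```

```text
[[386.42598721 396.9549508 ]
 [451.77066498 385.47691051]]
```

View pics/press2.png

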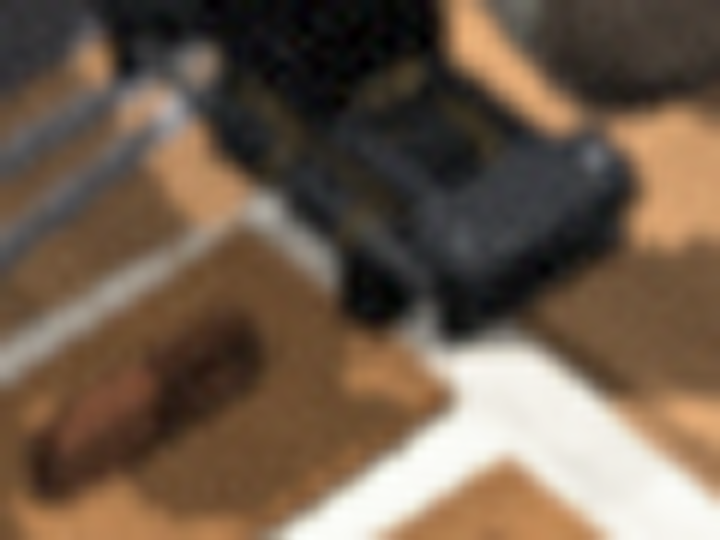

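```bash
python3 -c "
from h import *
d=vision.capture('scene')
for z in (.034,.06,.09,.1): print(z,px(d,215+375/12,140+322/12,z).round(4), px(d,215+465/12,140+335/12,z).round(4))
s=r.sense();print(s['tcp_pos'],s['joints'],s['wrist_force'])"
```

```text
0.034 [ 0.4604 -0.316   0.034 ] [ 0.4427 -0.2898  0.034 ]
0.06 [ 0.4761 -0.2952  0.06  ] [ 0.4588 -0.2695  0.06  ]
0.09 [ 0.4942 -0.2712  0.09  ] [ 0.4773 -0.2461  0.09  ]
0.1 [ 0.5003 -0.2632  0.1   ] [ 0.4835 -0.2384  0.1   ]
[ 0.48103223 -0.28660659  0.05923871] [-1.42044527e+01  2.45526411e+01 -1.97346198e+01  1.73858667e-03
 -4.57175410e+01 -7.74671934e+01] [-0.48160017 -0.05677921  0.41651969]
```

The visible fingertip matches the commanded xy only at z of about 0.068, so the tips look higher than the TCP reading implies. I'll keep going down with a force guard.

```bash
cat > chk.py <<'E'
from station import r; import sys
s=r.sense(); print(s["time_s"],s["tcp_pos"].round(4),s["wrist_force"].round(1)); sys.exit(abs(s["wrist_force"][2])>float(sys.argv[1]) if len(sys.argv)>1 else 0)
E
J='python3 -m jog'
for k in 1; do
python3 -m jog '{"delta_pos":[[0,0,-1.5],[0,0,0]],"rot":[[0,0,0],[0,0,0]],"grip":[0,0]}'>/dev/null && python3 chk.py 2 &&
python3 -m jog '{"delta_pos":[[0,0,-1],[0,0,0]],"rot":[[0,0,0],[0,0,0]],"grip":[0,0]}'>/dev/null && python3 chk.py 2 &&
python3 -m jog '{"delta_pos":[[0,0,-1],[0,0,0]],"rot":[[0,0,0],[0,0,0]],"grip":[0,0]}'>/dev/null && python3 chk.py 2 &&
python3 -m jog '{"delta_pos":[[0,0,-1],[0,0,0]],"rot":[[0,0,0],[0,0,0]],"grip":[0,0]}'>/dev/null && python3 chk.py 2 &&
python3 -m jog '{"delta_pos":[[0,0,-1],[0,0,0]],"rot":[[0,0,0],[0,0,0]],"grip":[0,0]}'>/dev/null && python3 chk.py 2 &&
python3 -m jog '{"delta_pos":[[0,0,-1],[0,0,0]],"rot":[[0,0,0],[0,0,0]],"grip":[0,0]}'>/dev/null && python3 chk.py 2
done
```

```text
4.65 [ 0.4809 -0.2865  0.0576] [-0.1 -0.2 -0.2]False
```

```bash
sed -i 's/sys.exit(\(.*\))$/sys.exit(int(\1))/' chk.py
python3 -m jog '{"delta_pos":[[0,0,-1],[0,0,0]],"rot":[[0,0,0],[0,0,0]],"grip":[0,0]}'>/dev/null && python3 chk.py 2 &&
python3 -m jog '{"delta_pos":[[0,0,-1],[0,0,0]],"rot":[[0,0,0],[0,0,0]],"grip":[0,0]}'>/dev/null && python3 chk.py 2 &&
python3 -m jog '{"delta_pos":[[0,0,-1],[0,0,0]],"rot":[[0,0,0],[0,0,0]],"grip":[0,0]}'>/dev/null && python3 chk.py 2 &&
python3 -m jog '{"delta_pos":[[0,0,-1],[0,0,0]],"rot":[[0,0,0],[0,0,0]],"grip":[0,0]}'>/dev/null && python3 chk.py 2 &&
python3 -m jog '{"delta_pos":[[0,0,-1],[0,0,0]],"rot":[[0,0,0],[0,0,0]],"grip":[0,0]}'>/dev/null && python3 chk.py 2 &&
python3 -m jog '{"delta_pos":[[0,0,-1],[0,0,0]],"rot":[[0,0,0],[0,0,0]],"grip":[0,0]}'>/dev/null && python3 chk.py 2 &&
python3 -m jog '{"delta_pos":[[0,0,-1],[0,0,0]],"rot":[[0,0,0],[0,0,0]],"grip":[0,0]}'>/dev/null && python3 chk.py 2
```

```text
4.8167 [ 0.4809 -0.2866  0.0566] [-0.9  0.3 -0.7]
4.9833 [ 0.4809 -0.2866  0.0556] [-0.1  0.2  0.4]
5.15 [ 0.481  -0.2866  0.0546] [ 0.6 -0.6 -0.7]
5.3167 [ 0.4809 -0.2866  0.0536] [0.9 0.2 0.3]
5.4833 [ 0.481  -0.2866  0.0526] [-0.2 -0.4  1.1]
5.65 [ 0.481  -0.2866  0.0516] [ 0.  -0.2 -0.1]
5.8167 [ 0.481  -0.2865  0.0506] [-0.  -0.4  0.5]
```

```bash

python3 -m jog '{"delta_pos":[[-3,0,-1],[0,0,-1],[0,0,0]],"rot":[[0,0,0],[0,0,0],[0,0,0]],"grip":[0,0,0]}'>/dev/null && python3 chk.py 2 &&
python3 -m jog '{"delta_pos":[[0,0,-1],[0,0,-1],[0,0,0]],"rot":[[0,0,0],[0,0,0],[0,0,0]],"grip":[0,0,0]}'>/dev/null && python3 chk.py 2 &&
python3 -m jog '{"delta_pos":[[0,0,-1],[0,0,0]],"rot":[[0,0,0],[0,0,0]],"grip":[0,0]}'>/dev/null && python3 chk.py 2 &&
python3 -m jog '{"delta_pos":[[0,0,-1],[0,0,0]],"rot":[[0,0,0],[0,0,0]],"grip":[0,0]}'>/dev/null && python3 chk.py 2 &&
python3 -m jog '{"delta_pos":[[0,0,-1],[0,0,0]],"rot":[[0,0,0],[0,0,0]],"grip":[0,0]}'>/dev/null && python3 chk.py 2 &&
python3 -m jog '{"delta_pos":[[0,0,-1],[0,0,0]],"rot":[[0,0,0],[0,0,0]],"grip":[0,0]}'>/dev/null && python3 chk.py 2 &&
python3 -m jog '{"delta_pos":[[0,0,-1],[0,0,0]],"rot":[[0,0,0],[0,0,0]],"grip":[0,0]}'>/dev/null && python3 chk.py 2 &&
python3 -m jog '{"delta_pos":[[0,0,-1],[0,0,0]],"rot":[[0,0,0],[0,0,0]],"grip":[0,0]}'>/dev/null && python3 chk.py 2
```

```text
6.0667 [ 0.4776 -0.2865  0.0485] [-0.  -0.1 -0.6]
6.3167 [ 0.478  -0.2866  0.0465] [-0.4  0.4  0.3]
6.4833 [ 0.478  -0.2866  0.0456] [ 0.8 -0.3 -0.9]
6.65 [ 0.478  -0.2866  0.0446] [ 0.1 -0.1  0.2]
6.8167 [ 0.478  -0.2866  0.0436] [-0.5  0.4 -0.6]
6.9833 [ 0.478  -0.2866  0.0426] [-0.5  0.2 -0.9]
7.15 [ 0.478  -0.2866  0.0416] [ 0.8 -0.1 -0.6]
7.3167 [ 0.4779 -0.2866  0.0406] [ 0.1 -0.6 -0.2]
```

```bash
python3 -c "
from h import *
d=cap('scene','press3.png',(165,130,325,250),5)
a=cv2.imread('pics/press1.png');b=cv2.imread('pics/press3.png')
cv2.imwrite('pics/cmp.png',cv2.resize(np.hstack([a[60:360,150:550],b[60:360,150:550]]),None,fx=1,fy=1))
t=cap('top','press3t.png',(330,170,430,285),5)
s=r.sense();print(s['effort'].round(2),s['wrist_force'],s['tcp_pos'])
"
```

```text
[ -0.   -37.18  13.69   3.08  -0.07  -0.  ] [-0.28563392 -0.14808901  0.87067707] [ 0.4780453  -0.2866012   0.04074241]
```

View pics/cmp.png

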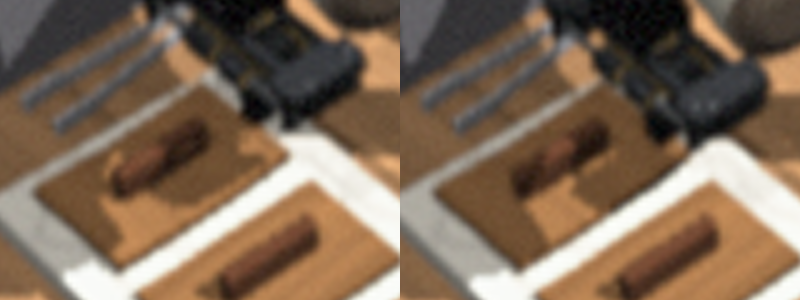

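The right panel shows the lid still level and the fingertip now at about (655,135), still short of the board. By the image the tips are about 10 mm above the reported TCP height, so contact should come near TCP z 0.033.

```bash

python3 -m jog '{"delta_pos":[[0,0,-1],[0,0,-1],[0,0,0]],"rot":[[0,0,0],[0,0,0],[0,0,0]],"grip":[0,0,0]}'>/dev/null && python3 chk.py 2 &&
python3 -m jog '{"delta_pos":[[0,0,-1],[0,0,-1],[0,0,0]],"rot":[[0,0,0],[0,0,0],[0,0,0]],"grip":[0,0,0]}'>/dev/null && python3 chk.py 2 &&
python3 -m jog '{"delta_pos":[[0,0,-1],[0,0,0]],"rot":[[0,0,0],[0,0,0]],"grip":[0,0]}'>/dev/null && python3 chk.py 2 &&
python3 -m jog '{"delta_pos":[[0,0,-1],[0,0,0]],"rot":[[0,0,0],[0,0,0]],"grip":[0,0]}'>/dev/null && python3 chk.py 2 &&
python3 -m jog '{"delta_pos":[[0,0,-1],[0,0,0]],"rot":[[0,0,0],[0,0,0]],"grip":[0,0]}'>/dev/null && python3 chk.py 2 &&
python3 -m jog '{"delta_pos":[[0,0,-1],[0,0,0]],"rot":[[0,0,0],[0,0,0]],"grip":[0,0]}'>/dev/null && python3 chk.py 2 &&
python3 -m jog '{"delta_pos":[[0,0,-1],[0,0,0]],"rot":[[0,0,0],[0,0,0]],"grip":[0,0]}'>/dev/null && python3 chk.py 2 &&
python3 -m jog '{"delta_pos":[[0,0,-1],[0,0,0]],"rot":[[0,0,0],[0,0,0]],"grip":[0,0]}'>/dev/null && python3 chk.py 2
```

```text
7.6667 [ 0.4779 -0.2866  0.0385] [ 0.   0.3 -0.2]
7.9167 [ 0.4779 -0.2865  0.0365] [-0.5 -0.2 -0.9]
8.0833 [ 0.478  -0.2866  0.0356] [-1.  -0.5  0.7]
8.25 [ 0.478  -0.2866  0.0346] [ 0.1  0.1 -1.8]
8.4167 [ 0.478  -0.2866  0.0336] [-0.3  0.1  0.2]
8.5833 [ 0.478  -0.2866  0.0326] [ 0.3  0.9 -0.2]
8.75 [ 0.478  -0.2866  0.0317] [0.  0.  1.2]
8.9167 [ 0.478  -0.2866  0.0307] [ 0.4 -0.4  0.6]
```

```bash

python3 -m jog '{"delta_pos":[[0,0,-1],[0,0,0]],"rot":[[0,0,0],[0,0,0]],"grip":[0,0]}'>/dev/null && python3 chk.py 2.5 &&
python3 -m jog '{"delta_pos":[[0,0,-1],[0,0,0]],"rot":[[0,0,0],[0,0,0]],"grip":[0,0]}'>/dev/null && python3 chk.py 2.5 &&
python3 -m jog '{"delta_pos":[[0,0,-1],[0,0,0]],"rot":[[0,0,0],[0,0,0]],"grip":[0,0]}'>/dev/null && python3 chk.py 2.5 &&
python3 -m jog '{"delta_pos":[[0,0,-1],[0,0,0]],"rot":[[0,0,0],[0,0,0]],"grip":[0,0]}'>/dev/null && python3 chk.py 2.5 &&
python3 -m jog '{"delta_pos":[[0,0,-1],[0,0,0]],"rot":[[0,0,0],[0,0,0]],"grip":[0,0]}'>/dev/null && python3 chk.py 2.5 &&
python3 -m jog '{"delta_pos":[[0,0,-1],[0,0,0]],"rot":[[0,0,0],[0,0,0]],"grip":[0,0]}'>/dev/null && python3 chk.py 2.5
```

```text
9.0833 [ 0.478  -0.2866  0.0297] [ 0.1 -0.3  0.8]
9.25 [ 0.478  -0.2866  0.0286] [ 0.5 -0.9  1.1]
9.4167 [ 0.4781 -0.2866  0.0283] [-1.   1.5  4. ]
```

Firm contact at TCP z 0.0283, after what looks like about 1 N over the previous 3 mm. I'll check for tilt in the images numerically.

```bash
cat > flow.py <<'E'
from h import *
import sys
a,b=sys.argv[1:3]
A=cv2.imread('pics/'+a,0)
cap('scene',b,(165,130,325,250),5)
B=cv2.imread('pics/'+b,0)
def corners(c,y):
    y=np.radians(y);R=np.array([[np.cos(y),-np.sin(y)],[np.sin(y),np.cos(y)]])
    m=np.array([[88,56],[88,-56],[-88,-56],[-88,56],[45,0],[-45,0]])/1e3
    return np.c_[m@R.T+c,[.042]*4+[.073]*2]
S=vision.capture("scene")
for n,c,y in(("L",(.5712,-.0456),-3),("M",(.5609,-.1867),-2.1),("R",(.5532,-.3275),-1.4)):
    p=((proj(S,corners(c,y))-[165,130]+.5)*5).astype(np.float32)
    q,st,_=cv2.calcOpticalFlowPyrLK(A,B,p.reshape(-1,1,2),None,winSize=(41,41)); print(n,"far+y,far-y,near-y,near+y,barfar,barnear",(q[:,0]-p).round(1).tolist())
E
python3 flow.py press3.png pressR.png; python3 -c "
from station import r;print(r.sense()['wrist_force'])"
```

```text
L far+y,far-y,near-y,near+y,barfar,barnear [[-0.0, 0.0], [0.0, -0.0], [0.0, 0.0], [0.0, -0.0], [-0.4000000059604645, 0.10000000149011612], [0.10000000149011612, -0.10000000149011612]]
M far+y,far-y,near-y,near+y,barfar,barnear [[-0.10000000149011612, 0.0], [-0.30000001192092896, -0.800000011920929], [3.0999999046325684, 1.5], [-0.0, 0.0], [0.30000001192092896, -0.10000000149011612], [0.10000000149011612, 0.20000000298023224]]
R far+y,far-y,near-y,near+y,barfar,barnear [[1.7999999523162842, -1.399999976158142], [1.2000000476837158, -3.200000047683716], [-2.5, 6.699999809265137], [-2.0, 11.899999618530273], [1.5, -3.4000000953674316], [1.5, -0.8999999761581421]]
[-1.10068768  0.1183758   5.44900966]
```

```bash
python3 -m jog '{"delta_pos":[[0,0,3],[0,0,3],[0,0,0],[0,0,0]],"rot":[[0,0,0],[0,0,0],[0,0,0],[0,0,0]],"grip":[0,0,0,0]}'|head -2;python3 flow.py pressR.png relR.png|tail -1;python3 chk.py
```

```text
time_s: 9.85
tcp_pos: [0.4781, -0.2866, 0.0338]
R far+y,far-y,near-y,near+y,barfar,barnear [[-2.5999999046325684, 2.0], [-1.0, 3.200000047683716], [-0.30000001192092896, -3.700000047683716], [0.20000000298023224, -5.300000190734863], [-0.6000000238418579, 2.9000000953674316], [-0.800000011920929, -0.8999999761581421]]
9.95 [ 0.4779 -0.2865  0.0335] [-0.3  0.5  0.4]
```

Right lid: on release its far end drops and its near end rises, so it is end-rocking (bowed). Middle lid next.

```bash
python3 -m jog '{"delta_pos":[[0,0,25],[4,35,5],[4,36,0],[0,36,0],[0,36,-10],[0,0,-14],[0,0,-4],[0,0,0],[0,0,0]],"rot":[[0,0,0],[0,0,0],[0,0,0],[0,0,0],[0,0,0],[0,0,0],[0,0,0],[0,0,0],[0,0,0]],"grip":[0,0,0,0,0,0,0,0,0]}'>/dev/null; python3 chk.py; python3 flow.py relR.png preM.png >/dev/null
```

```text
10.7 [ 0.4861 -0.1442  0.0357] [ 0.2 -0.3 -0.4]
```

```bash

python3 -m jog '{"delta_pos":[[0,0,-1],[0,0,-1],[0,0,0]],"rot":[[0,0,0],[0,0,0],[0,0,0]],"grip":[0,0,0]}'>/dev/null && python3 chk.py 2.5 &&
python3 -m jog '{"delta_pos":[[0,0,-1],[0,0,0]],"rot":[[0,0,0],[0,0,0]],"grip":[0,0]}'>/dev/null && python3 chk.py 2.5 &&
python3 -m jog '{"delta_pos":[[0,0,-0.7],[0,0,0]],"rot":[[0,0,0],[0,0,0]],"grip":[0,0]}'>/dev/null && python3 chk.py 2.5 &&
python3 -m jog '{"delta_pos":[[0,0,-0.7],[0,0,0]],"rot":[[0,0,0],[0,0,0]],"grip":[0,0]}'>/dev/null && python3 chk.py 2.5 &&
python3 -m jog '{"delta_pos":[[0,0,-0.7],[0,0,0]],"rot":[[0,0,0],[0,0,0]],"grip":[0,0]}'>/dev/null && python3 chk.py 2.5 &&
python3 -m jog '{"delta_pos":[[0,0,-0.7],[0,0,0]],"rot":[[0,0,0],[0,0,0]],"grip":[0,0]}'>/dev/null && python3 chk.py 2.5 &&
python3 -m jog '{"delta_pos":[[0,0,-0.7],[0,0,0]],"rot":[[0,0,0],[0,0,0]],"grip":[0,0]}'>/dev/null && python3 chk.py 2.5 &&
python3 -m jog '{"delta_pos":[[0,0,-0.7],[0,0,0]],"rot":[[0,0,0],[0,0,0]],"grip":[0,0]}'>/dev/null && python3 chk.py 2.5 &&
python3 -m jog '{"delta_pos":[[0,0,-0.7],[0,0,0]],"rot":[[0,0,0],[0,0,0]],"grip":[0,0]}'>/dev/null && python3 chk.py 2.5; python3 flow.py preM.png pressM.png|tail -2
```

```text
11.05 [ 0.486  -0.1441  0.0338] [ 0.8  0.2 -0. ]
11.2167 [ 0.4859 -0.1438  0.0327] [ 0.6 -0.6 -0.3]
11.3833 [ 0.486  -0.1436  0.032 ] [-0.3  0.6 -0.5]
11.55 [ 0.486  -0.1435  0.0313] [-0.4  0.2 -0.2]
11.7167 [ 0.486  -0.1436  0.0306] [ 0.5 -0.3  0. ]
11.8833 [ 0.486  -0.1436  0.0299] [0.5 0.6 0.3]
12.05 [ 0.486  -0.1436  0.0292] [-0.2  0.6  0.3]
12.2167 [ 0.486  -0.1436  0.0285] [-0.9 -0.3  0.6]
12.3833 [ 0.4861 -0.1436  0.0282] [-1.   0.1  4. ]
M far+y,far-y,near-y,near+y,barfar,barnear [[-0.0, -0.10000000149011612], [0.6000000238418579, 0.20000000298023224], [-0.699999988079071, 2.0999999046325684], [0.6000000238418579, 6.300000190734863], [0.10000000149011612, 0.4000000059604645], [158.39999389648438, -22.899999618530273]]
R far+y,far-y,near-y,near+y,barfar,barnear [[2.0999999046325684, -0.699999988079071], [0.10000000149011612, 0.0], [-0.800000011920929, 0.30000001192092896], [0.5, 3.299999952316284], [-0.10000000149011612, 0.10000000149011612], [0.10000000149011612, -0.10000000149011612]]
```

```bash
python3 -c "
import cv2,numpy as np
g=lambda f,x,y:cv2.imread('pics/'+f)[y:y+290,x:x+390]
cv2.imwrite('pics/cmp2.png',np.vstack([np.hstack([g('pressR.png',130,100),g('relR.png',130,100)]),np.hstack([g('preM.png',250,180),g('pressM.png',250,180)])]))"
```

```text
(no output)
```

View pics/cmp2.png

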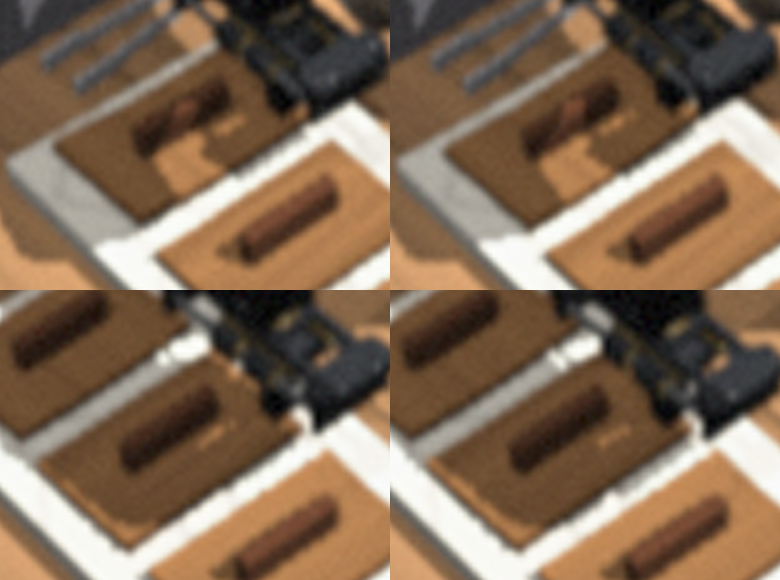

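Top row: the right lid's far edge stands slightly higher when pressed, at (55,147) against (55,152), so it rocks. Bottom row: the middle lid's edges and bar do not move. Now the left lid.

```bash
python3 -m jog '{"delta_pos":[[0,0,30],[5,35,0],[6,36,0],[0,36,0],[0,35,-8],[0,0,-10],[0,0,-4],[0,0,0],[0,0,0]],"rot":[[0,0,0],[0,0,0],[0,0,0],[0,0,0],[0,0,0],[0,0,0],[0,0,0],[0,0,0],[0,0,0]],"grip":[0,0,0,0,0,0,0,0,0]}'>/dev/null; python3 chk.py; python3 flow.py pressM.png preL.png >/dev/null
python3 -m jog '{"delta_pos":[[0,0,-1],[0,0,-1],[0,0,0]],"rot":[[0,0,0],[0,0,0],[0,0,0]],"grip":[0,0,0]}'>/dev/null && python3 chk.py 2.5 &&
python3 -m jog '{"delta_pos":[[0,0,-1],[0,0,0]],"rot":[[0,0,0],[0,0,0]],"grip":[0,0]}'>/dev/null && python3 chk.py 2.5 &&
python3 -m jog '{"delta_pos":[[0,0,-0.7],[0,0,0]],"rot":[[0,0,0],[0,0,0]],"grip":[0,0]}'>/dev/null && python3 chk.py 2.5 &&
python3 -m jog '{"delta_pos":[[0,0,-0.7],[0,0,0]],"rot":[[0,0,0],[0,0,0]],"grip":[0,0]}'>/dev/null && python3 chk.py 2.5 &&
python3 -m jog '{"delta_pos":[[0,0,-0.7],[0,0,0]],"rot":[[0,0,0],[0,0,0]],"grip":[0,0]}'>/dev/null && python3 chk.py 2.5 &&
python3 -m jog '{"delta_pos":[[0,0,-0.7],[0,0,0]],"rot":[[0,0,0],[0,0,0]],"grip":[0,0]}'>/dev/null && python3 chk.py 2.5 &&
python3 -m jog '{"delta_pos":[[0,0,-0.7],[0,0,0]],"rot":[[0,0,0],[0,0,0]],"grip":[0,0]}'>/dev/null && python3 chk.py 2.5 &&
python3 -m jog '{"delta_pos":[[0,0,-0.7],[0,0,0]],"rot":[[0,0,0],[0,0,0]],"grip":[0,0]}'>/dev/null && python3 chk.py 2.5 &&
python3 -m jog '{"delta_pos":[[0,0,-0.7],[0,0,0]],"rot":[[0,0,0],[0,0,0]],"grip":[0,0]}'>/dev/null && python3 chk.py 2.5; python3 flow.py preL.png pressL.png|head -2
```

```text
13.2333 [ 0.4968 -0.0023  0.0356] [ 1.  -0.2 -0.6]
13.5833 [ 0.4971 -0.0021  0.0339] [-0.8  0.1  0.6]
13.75 [ 0.497  -0.0018  0.0328] [ 0.3 -0.8  0.5]
13.9167 [ 0.497  -0.0016  0.0321] [-0.   0.2  0.3]
14.0833 [ 0.4972 -0.0015  0.0315] [-0.5 -0.2  0.8]
14.25 [ 0.4973 -0.0015  0.0309] [-0.1  0.7  2.4]
14.4167 [ 0.4973 -0.0015  0.0301] [ 0.2 -0.3  1.5]
14.5833 [ 0.4973 -0.0015  0.0294] [0.  1.  1.4]
14.75 [ 0.4972 -0.0015  0.0287] [-0.1  0.8  2.2]
14.9167 [ 0.4973 -0.0015  0.0283] [-0.3  0.6  4.1]
L far+y,far-y,near-y,near+y,barfar,barnear [[2.9000000953674316, 1.2000000476837158], [-1.2999999523162842, -1.2999999523162842], [-4.599999904632568, 3.799999952316284], [0.699999988079071, 7.699999809265137], [3.4000000953674316, 0.8999999761581421], [8.5, 1.0]]
M far+y,far-y,near-y,near+y,barfar,barnear [[-0.0, -0.10000000149011612], [-0.10000000149011612, -0.10000000149011612], [0.10000000149011612, -0.0], [-2.0, 6.400000095367432], [-0.10000000149011612, 0.30000001192092896], [0.20000000298023224, -0.10000000149011612]]
```

Left lid: it sinks 3 mm under about 1.5 to 2 N and its bar tilts sideways, so it is cupped. The middle lid is the true one. I'll hold this press briefly, then go over the middle lid with the fingers opening.

```bash
python3 -m jog '{"delta_pos":[[0,0,0],[0,0,0],[0,0,0]],"rot":[[0,0,0],[0,0,0],[0,0,0]],"grip":[0,0,0]}'|tail -2
python3 -m jog '{"delta_pos":[[0,0,30],[0,0,35],[11,-37,0],[13,-37,0],[13,-37,0],[13,-37,0],[13,-37,0],[0,0,0],[0,0,0]],"rot":[[0,0,0],[0,0,0],[0,0,0],[0,0,0],[0,0,0],[0,0,0],[0,0,0],[0,0,0],[0,0,0]],"grip":[0,0,60,60,60,60,60,60,60]}'
```

```text
wrist_force: [-0.7, 2.6, 5.1]
gripper_width: 0.006
time_s: 16.02
tcp_pos: [0.5591, -0.1886, 0.0913]
ee_rot: [[-0.999, 0.033, -0.003], [0.033, 0.999, 0.001], [0.003, 0.0, -1.0]]
wrist_force: [-0.4, 0.9, 0.3]
gripper_width: 0.451
```

```bash

python3 -m jog '{"delta_pos":[[2,2,-8],[0,0,-7],[0,0,-1],[0,0,0]],"rot":[[0,0,0],[0,0,0],[0,0,0],[0,0,0]],"grip":[60,60,60,60]}'>/dev/null && python3 chk.py 2.5 &&
python3 -m jog '{"delta_pos":[[0,0,-2],[0,0,-2]],"rot":[[0,0,0],[0,0,0]],"grip":[60,60]}'>/dev/null && python3 chk.py 2.5 &&
python3 -m jog '{"delta_pos":[[0,0,-1.5],[0,0,-1.5]],"rot":[[0,0,0],[0,0,0]],"grip":[60,60]}'>/dev/null && python3 chk.py 2.5 &&
python3 -m jog '{"delta_pos":[[0,0,-1.5],[0,0,-1.5]],"rot":[[0,0,0],[0,0,0]],"grip":[60,60]}'>/dev/null && python3 chk.py 2.5 &&
python3 -m jog '{"delta_pos":[[0,0,-2],[0,0,-2]],"rot":[[0,0,0],[0,0,0]],"grip":[60,60]}'>/dev/null && python3 chk.py 2.5 &&
python3 -m jog '{"delta_pos":[[0,0,-2],[0,0,-2]],"rot":[[0,0,0],[0,0,0]],"grip":[60,60]}'>/dev/null && python3 chk.py 2.5 &&
python3 -m jog '{"delta_pos":[[0,0,-2],[0,0,-2]],"rot":[[0,0,0],[0,0,0]],"grip":[60,60]}'>/dev/null && python3 chk.py 2.5 &&
python3 -m jog '{"delta_pos":[[0,0,-2],[0,0,-2]],"rot":[[0,0,0],[0,0,0]],"grip":[60,60]}'>/dev/null && python3 chk.py 2.5 &&
python3 -m jog '{"delta_pos":[[0,0,-2],[0,0,-2]],"rot":[[0,0,0],[0,0,0]],"grip":[60,60]}'>/dev/null && python3 chk.py 2.5 &&
python3 -m jog '{"delta_pos":[[0,0,-2],[0,0,-2]],"rot":[[0,0,0],[0,0,0]],"grip":[60,60]}'>/dev/null && python3 chk.py 2.5
```

```text
16.35 [ 0.5611 -0.1833  0.0759] [-0.1 -0.3 -0.2]
16.5167 [ 0.5623 -0.184   0.0732] [ 0.1 -0.2  0. ]
16.6833 [ 0.5622 -0.1844  0.07  ] [ 0.   0.1 -0.3]
16.85 [ 0.5621 -0.1846  0.0669] [ 0.8  0.8 -0.8]
17.0167 [ 0.5621 -0.1847  0.0628] [-0.2  0.2  0. ]
17.1833 [ 0.562  -0.1846  0.0587] [0.7 1.  0.4]
17.35 [ 0.562  -0.1846  0.0547] [-0.9  0.1 -0.6]
17.5167 [ 0.5621 -0.1846  0.0507] [ 0.4  0.5 -0.8]
17.6833 [ 0.5621 -0.1846  0.0468] [-1.   0.1  0.4]
17.85 [ 0.5621 -0.1846  0.0428] [-0.5  0.7 -0.3]
```

```bash

python3 -m jog '{"delta_pos":[[0,-2,-2],[0,0,-2]],"rot":[[0,0,0],[0,0,0]],"grip":[60,60]}'>/dev/null && python3 chk.py 2.5 &&
python3 -m jog '{"delta_pos":[[0,0,-1.5],[0,0,-1.5]],"rot":[[0,0,0],[0,0,0]],"grip":[60,60]}'>/dev/null && python3 chk.py 2.5 &&
python3 -m jog '{"delta_pos":[[0,0,-1.5],[0,0,-1.5]],"rot":[[0,0,0],[0,0,0]],"grip":[60,60]}'>/dev/null && python3 chk.py 2.5 &&
python3 -m jog '{"delta_pos":[[0,0,-0.8],[0,0,0]],"rot":[[0,0,0],[0,0,0]],"grip":[60,60]}'>/dev/null && python3 chk.py 2.5 &&
python3 -m jog '{"delta_pos":[[0,0,-0.8],[0,0,0]],"rot":[[0,0,0],[0,0,0]],"grip":[60,60]}'>/dev/null && python3 chk.py 2.5 &&
python3 -m jog '{"delta_pos":[[0,0,-0.8],[0,0,0]],"rot":[[0,0,0],[0,0,0]],"grip":[60,60]}'>/dev/null && python3 chk.py 2.5 &&
python3 -m jog '{"delta_pos":[[0,0,-0.8],[0,0,0]],"rot":[[0,0,0],[0,0,0]],"grip":[60,60]}'>/dev/null && python3 chk.py 2.5
```

```text
18.0167 [ 0.5621 -0.1868  0.0388] [0.6 0.8 0.2]
18.1833 [ 0.562  -0.1867  0.0358] [-0.9 -0.1 -0.4]
18.35 [ 0.5621 -0.1866  0.0329] [-0.7  0.2 -1. ]
18.5167 [ 0.5619 -0.1866  0.032 ] [ 0.8 -0.5 -0.3]
18.6833 [ 0.562  -0.1866  0.0313] [-0.2 -0.2  0. ]
18.85 [ 0.562  -0.1866  0.0305] [-0.3  0.5  0.4]
19.0167 [ 0.562  -0.1866  0.0297] [-0.6  0.7 -0.9]
```

```bash
python3 -m jog '{"delta_pos":[[0,0,2],[0,0,0],[0,0,0],[0,0,0],[0,0,0],[0,0,0],[0,0,0],[0,0,0]],"rot":[[0,0,0],[0,0,0],[0,0,0],[0,0,0],[0,0,0],[0,0,0],[0,0,0],[0,0,0]],"grip":[0,0,0,0,0,0,0,0]}'
```

```text
time_s: 19.68
tcp_pos: [0.5621, -0.1864, 0.0318]
ee_rot: [[-1.0, 0.029, -0.0], [0.029, 1.0, 0.0], [0.0, 0.0, -1.0]]
wrist_force: [0.3, 1.7, 0.6]
gripper_width: 0.183
```

Gripped: the opening of 0.183 matches the 16 mm bar. Lifting.

```bash
python3 -m jog '{"delta_pos":[[0,0,10],[0,0,20],[0,0,30],[0,0,35],[0,0,35],[0,0,35],[0,0,0]],"rot":[[0,0,0],[0,0,0],[0,0,0],[0,0,0],[0,0,0],[0,0,0],[0,0,0]],"grip":[0,0,0,0,0,0,0]}'
python3 -m jog '{"delta_pos":[[5,30,0],[5,35,0],[5,35,0],[5,35,0],[5,35,0],[5,35,0],[5,35,0],[5,35,0],[5,35,0],[5,35,0]],"rot":[[0,0,-4.6],[0,0,-4.6],[0,0,-4.6],[0,0,-4.6],[0,0,-4.6],[0,0,-4.7],[0,0,0],[0,0,0],[0,0,0],[0,0,0]],"grip":[0,0,0,0,0,0,0,0,0,0]}'
```

```text
time_s: 20.27
tcp_pos: [0.566, -0.188, 0.2058]
ee_rot: [[-0.999, 0.028, 0.015], [0.028, 1.0, -0.004], [-0.015, -0.004, -1.0]]
wrist_force: [1.6, -0.7, -1.1]
gripper_width: 0.185
time_s: 21.1
tcp_pos: [0.6114, 0.1598, 0.1965]
ee_rot: [[-0.871, 0.491, -0.001], [0.491, 0.871, -0.0], [0.001, -0.001, -1.0]]
wrist_force: [0.2, -0.1, -3.2]
gripper_width: 0.177
```

```bash
python3 -m jog '{"delta_pos":[[0,10,5],[0,20,5],[2,20,0],[2,20,0],[2,20,0],[2,12,0],[0,0,0],[0,0,0],[0,0,0]],"rot":[[2.95,5.23,0],[2.95,5.23,0],[2.95,5.23,0],[2.95,5.23,0],[2.95,5.23,0],[0,0,0],[0,0,0],[0,0,0],[0,0,0]],"grip":[0,0,0,0,0,0,0,0,0]}'
python3 - <<'E'
from h import *
# lid outline/gri p prediction under H1 and H2 composited for viewing
s=r.sense();R=np.array(s["ee_rot"]);t=np.array(s["tcp_pos"]);ims=[]
m=np.array([[88,56],[88,-56],[-88,-56],[-88,56]])/1e3
np.set_printoptions(suppress=True)
from station import vision
for n,o in(("top",(120,170)),("scene",(290,190))):
    C=vision.capture(n);np.savez("pics/hov_"+n,**{k:np.array(v) for k,v in C.items()})
    im=cv2.cvtColor(C["frame"],cv2.COLOR_RGB2BGR)[o[1]:o[1]+120,o[0]:o[0]+100];im=cv2.resize(im,None,fx=4,fy=4,interpolation=cv2.INTER_CUBIC)
    for org,col in((t+.0018*R[:,2],(0,255,0)),(t+[0,0,.0385]+.0403*R[:,2],(0,0,255))):
        P=org+np.c_[m,[-.012]*4]@np.stack([R[:,0],R[:,1],R[:,2]],1).T   # top face: -tool z
        q=((proj(C,P)-o+.5)*4).astype(int);cv2.polylines(im,[q],True,col,1)
    ims.append(im)
cv2.imwrite("pics/hover.png",np.hstack(ims))
E
```

```text
time_s: 21.85
tcp_pos: [0.6195, 0.26, 0.2079]
ee_rot: [[-0.756, 0.49, -0.434], [0.424, 0.872, 0.244], [0.498, 0.0, -0.867]]
wrist_force: [-0.0, 0.3, -2.1]
gripper_width: 0.181
```

View pics/hover.png

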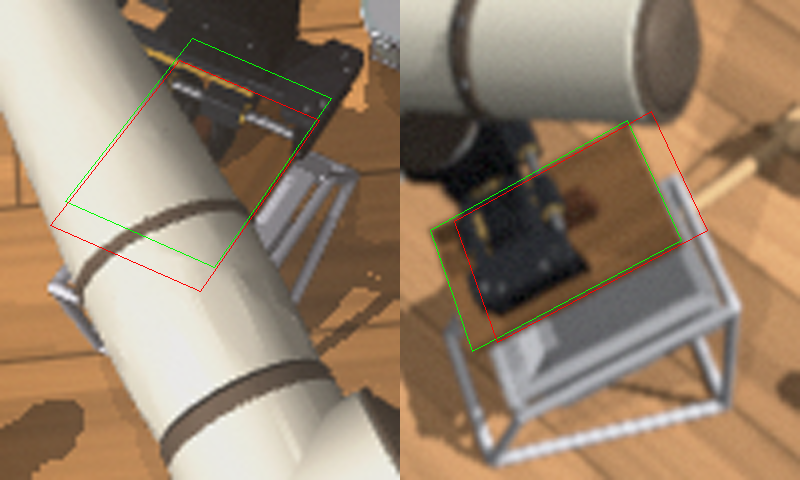

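In the scene view the held lid's upper edge, (630,120) to (682,240), lies on the green outline, so the lid origin is TCP + 1.8 mm along the tool. That uses the last picture. Next I'll refine the pan position numerically from the saved crops.

```bash
cat > ref.py <<'E'
from h import *
from scipy.optimize import minimize
from scipy.ndimage import map_coordinates as mc
I=cv2.imread("pics/pan.png",0).astype(float)
T=vision.capture("top");S=vision.capture("scene")
V={"top":(T,(130,192),cv2.GaussianBlur(I[:,:400],(0,0),3)),"scene":(S,(300,232),cv2.GaussianBlur(I[:,400:],(0,0),3))}
def Rp(psi,t=np.radians(30)):
    c,s=np.cos(psi),np.sin(psi);x=np.array([c*np.cos(t),s*np.cos(t),np.sin(t)]);z=np.array([-c*np.sin(t),-s*np.sin(t),np.cos(t)])
    return np.stack([x,np.cross(z,x),z],1)
a=np.linspace(-.06,.068,60);b=np.linspace(-.036,.036,40)
def side(d): # mouth edges, offset d outwards: upper end, +y, -y
    return [np.c_[np.full(40,.076+d),b,0*b],np.c_[a,np.full(60,.042+d),0*a],np.c_[a,np.full(60,-.042-d),0*a]]
def lum(C,o,im,P): q=(proj(C,P)-o+.5)*5-.5; return mc(im,[q[:,1],q[:,0]],order=1,mode="nearest").mean()
def score(p,names,z=None,parts=False):
    z=p[3] if z is None else z; R=Rp(p[2]);o3=np.array([p[0],p[1],z]);out=[]
    for n in names:
        C,o,im=V[n]
        for i in range(3): out.append(lum(C,o,im,side(.004)[i]@R.T+o3)-lum(C,o,im,side(-.004)[i]@R.T+o3))
    return np.round(out) if parts else sum(out)
def best(names,z):
    B=None
    for x in np.arange(.575,.603,.002):
        for y in np.arange(.265,.300,.002):
            for w in np.radians([147,149,151,153]):
                s=score((x,y,w),names,z)
                if B is None or s>B[0]: B=(s,(x,y,w))
    m=minimize(lambda p:-score([p[0]/100,p[1]/100,p[2]/10],names,z),np.array(B[1])*[100,100,10],method="Nelder-Mead");p=m.x/[100,100,10]
    return p
for names in(["top"],["scene"],["top","scene"]):
    for z in(.115,.125):
        p=best(names,z);print(names,z,p[:2].round(4),np.degrees(p[2]).round(1),round(score(p,names,z)),score(p,names,z,True))
E
python3 ref.py
```

```text
['top'] 0.115 [0.5779 0.2961] 150.2 147 [69. 26. 51.]
['top'] 0.125 [0.576  0.2938] 150.1 146 [69. 26. 51.]
['scene'] 0.115 [0.5843 0.2797] 150.2 122 [54. 30. 38.]
['scene'] 0.125 [0.5903 0.2829] 150.0 122 [54. 29. 38.]
['top', 'scene'] 0.115 [0.5898 0.2824] 148.2 190 [44. 16. 47. 36. 29. 18.]
['top', 'scene'] 0.125 [0.5899 0.2825] 150.0 242 [46. 18. 56. 54. 28. 39.]
```

The combined and scene fits agree at (0.590, 0.2825), yaw 150. The lid is now at about (+9, +3.5, +88) mm in the pan frame, so I'll centre it and go down along the pan's normal.

```bash
cat > pk.py <<'E'
from station import r; import sys,numpy as np
s=r.sense();c,sn=np.cos(np.radians(150.2)),np.sin(np.radians(150.2));q=3**.5/2
R=np.array([[c*q,-sn,-c/2],[sn*q,c,-sn/2],[.5,0,q]])
F=(s["wrist_force"]-[0,0,-2.2])@R; E=s["ee_rot"]; p=(s["tcp_pos"]+.0018*E[:,2]-[.589,.2815,.125])@R
print(round(s["time_s"],2),"lid in pan mm",(p*1e3).round(1),"F in pan",F.round(1),"w",round(s["gripper_width"],3)); sys.exit(int(max(abs(F[2]),abs(F[0]))>float(sys.argv[1])))
E
python3 -m jog '{"delta_pos":[[-6,4,-13],[-6,4,-13],[-6,4,-13],[-6,4,-13],[-6,5,-13],[0,0,0],[0,0,0]],"rot":[[0,0,0],[0,0,0],[0,0,0],[0,0,0],[0,0,0],[0,0,0],[0,0,0]],"grip":[0,0,0,0,0,0,0]}' >/dev/null; python3 pk.py 3
```

```text
22.63 lid in pan mm [ 7.9  0.  13.3] F in pan [-0.5  0.6 -0.1] w 0.183
```

```bash

python3 -m jog '{"delta_pos":[[-1.3,0.75,-2.6],[-1.3,0.75,-2.6],[0,0,0]],"rot":[[0,0,0],[0,0,0],[0,0,0]],"grip":[0,0,0]}' >/dev/null; python3 pk.py 3 &&
python3 -m jog '{"delta_pos":[[-0.65,0.37,-1.3],[0,0,0]],"rot":[[0,0,0],[0,0,0]],"grip":[0,0]}' >/dev/null && python3 pk.py 3 &&
python3 -m jog '{"delta_pos":[[-0.43,0.25,-0.87],[0,0,0]],"rot":[[0,0,0],[0,0,0]],"grip":[0,0]}' >/dev/null && python3 pk.py 3 &&
python3 -m jog '{"delta_pos":[[-0.43,0.25,-0.87],[0,0,0]],"rot":[[0,0,0],[0,0,0]],"grip":[0,0]}' >/dev/null && python3 pk.py 3 &&
python3 -m jog '{"delta_pos":[[-0.43,0.25,-0.87],[0,0,0]],"rot":[[0,0,0],[0,0,0]],"grip":[0,0]}' >/dev/null && python3 pk.py 3 &&
python3 -m jog '{"delta_pos":[[-0.43,0.25,-0.87],[0,0,0]],"rot":[[0,0,0],[0,0,0]],"grip":[0,0]}' >/dev/null && python3 pk.py 3 &&
python3 -m jog '{"delta_pos":[[-0.43,0.25,-0.87],[0,0,0]],"rot":[[0,0,0],[0,0,0]],"grip":[0,0]}' >/dev/null && python3 pk.py 3 &&
python3 -m jog '{"delta_pos":[[-0.43,0.25,-0.87],[0,0,0]],"rot":[[0,0,0],[0,0,0]],"grip":[0,0]}' >/dev/null && python3 pk.py 3
```

```text
22.88 lid in pan mm [ 7.6 -0.5  7.6] F in pan [ 0.3  0.5 -1.1] w 0.182
23.05 lid in pan mm [ 7.5 -0.4  5.8] F in pan [-0.7 -0.  -0.9] w 0.179
23.22 lid in pan mm [ 7.5 -0.4  4.7] F in pan [-1.4 -0.2 -0.4] w 0.18
23.38 lid in pan mm [ 7.5 -0.4  3.5] F in pan [ 1.1 -0.3 -1.2] w 0.182
23.55 lid in pan mm [ 7.6 -0.4  2.5] F in pan [-0.5 -1.4 -0.6] w 0.184
23.72 lid in pan mm [ 7.6 -0.4  1.5] F in pan [-0.  -0.6 -0.5] w 0.182
23.88 lid in pan mm [ 7.6 -0.4  0.5] F in pan [ 0.8 -0.6 -0. ] w 0.183
24.05 lid in pan mm [ 7.5 -0.5 -0.3] F in pan [ 0.6 -0.1 -0.4] w 0.184
```

```bash

python3 -m jog '{"delta_pos":[[-0.43,0.25,-0.87],[0,0,0]],"rot":[[0,0,0],[0,0,0]],"grip":[0,0]}' >/dev/null; python3 pk.py 3 &&
python3 -m jog '{"delta_pos":[[-0.43,0.25,-0.87],[0,0,0]],"rot":[[0,0,0],[0,0,0]],"grip":[0,0]}' >/dev/null && python3 pk.py 3 &&
python3 -m jog '{"delta_pos":[[-0.43,0.25,-0.87],[0,0,0]],"rot":[[0,0,0],[0,0,0]],"grip":[0,0]}' >/dev/null && python3 pk.py 3 &&
python3 -m jog '{"delta_pos":[[-0.43,0.25,-0.87],[0,0,0]],"rot":[[0,0,0],[0,0,0]],"grip":[0,0]}' >/dev/null && python3 pk.py 3 &&
python3 -m jog '{"delta_pos":[[-0.43,0.25,-0.87],[0,0,0]],"rot":[[0,0,0],[0,0,0]],"grip":[0,0]}' >/dev/null && python3 pk.py 3
```

```text
24.22 lid in pan mm [ 7.5 -0.5 -0.4] F in pan [-0.1  1.   2.8] w 0.185
24.38 lid in pan mm [ 7.4 -0.5 -0.4] F in pan [0.9 1.2 7.2] w 0.177
```

It touched the rim at z = -0.4 mm with the force along the normal. I'll ease off slightly and slide down to the lip.

```bash

python3 -m jog '{"delta_pos":[[0.4,-0.2,0.75],[0,0,0]],"rot":[[0,0,0],[0,0,0]],"grip":[0,0]}' >/dev/null; python3 pk.py 5 &&
python3 -m jog '{"delta_pos":[[1.5,-0.86,-1.0],[0.75,-0.43,-0.5],[0,0,0]],"rot":[[0,0,0],[0,0,0],[0,0,0]],"grip":[0,0,0]}' >/dev/null && python3 pk.py 5 &&
python3 -m jog '{"delta_pos":[[0.75,-0.43,-0.5],[0,0,0]],"rot":[[0,0,0],[0,0,0]],"grip":[0,0]}' >/dev/null && python3 pk.py 5 &&
python3 -m jog '{"delta_pos":[[0.75,-0.43,-0.5],[0,0,0]],"rot":[[0,0,0],[0,0,0]],"grip":[0,0]}' >/dev/null && python3 pk.py 5 &&
python3 -m jog '{"delta_pos":[[0.75,-0.43,-0.5],[0,0,0]],"rot":[[0,0,0],[0,0,0]],"grip":[0,0]}' >/dev/null && python3 pk.py 5 &&
python3 -m jog '{"delta_pos":[[0.75,-0.43,-0.5],[0,0,0]],"rot":[[0,0,0],[0,0,0]],"grip":[0,0]}' >/dev/null && python3 pk.py 5 &&
python3 -m jog '{"delta_pos":[[0.75,-0.43,-0.5],[0,0,0]],"rot":[[0,0,0],[0,0,0]],"grip":[0,0]}' >/dev/null && python3 pk.py 5 &&
python3 -m jog '{"delta_pos":[[0.75,-0.43,-0.5],[0,0,0]],"rot":[[0,0,0],[0,0,0]],"grip":[0,0]}' >/dev/null && python3 pk.py 5
```

```text
24.55 lid in pan mm [ 7.5 -0.5 -0.4] F in pan [1.6 1.4 7.6] w 0.183
```

```bash

python3 -m jog '{"delta_pos":[[0.2,-0.1,0.35],[0,0,0]],"rot":[[0,0,0],[0,0,0]],"grip":[0,0]}' >/dev/null; python3 pk.py 5 ;
python3 -m jog '{"delta_pos":[[1.5,-0.86,-1.0],[0,0,0]],"rot":[[0,0,0],[0,0,0]],"grip":[0,0]}' >/dev/null ; python3 pk.py 5
```

```text
24.72 lid in pan mm [ 7.5 -0.5 -0.4] F in pan [1.5 0.7 7.9] w 0.184
24.88 lid in pan mm [ 6.  -0.7 -0.4] F in pan [2.2 0.6 7.6] w 0.185
```

```bash
sed -i 's/int(max.*$/int(abs(F[0])>float(sys.argv[1]) or F[2]>20))/' pk.py
python3 -m jog '{"delta_pos":[[0.95,-0.53,-0.3],[0,0,0]],"rot":[[0,0,0],[0,0,0]],"grip":[0,0]}' >/dev/null; python3 pk.py 6 &&
python3 -m jog '{"delta_pos":[[0.75,-0.43,-0.5],[0,0,0]],"rot":[[0,0,0],[0,0,0]],"grip":[0,0]}' >/dev/null && python3 pk.py 6 &&
python3 -m jog '{"delta_pos":[[0.75,-0.43,-0.5],[0,0,0]],"rot":[[0,0,0],[0,0,0]],"grip":[0,0]}' >/dev/null && python3 pk.py 6 &&
python3 -m jog '{"delta_pos":[[0.75,-0.43,-0.5],[0,0,0]],"rot":[[0,0,0],[0,0,0]],"grip":[0,0]}' >/dev/null && python3 pk.py 6 &&
python3 -m jog '{"delta_pos":[[0.75,-0.43,-0.5],[0,0,0]],"rot":[[0,0,0],[0,0,0]],"grip":[0,0]}' >/dev/null && python3 pk.py 6 &&
python3 -m jog '{"delta_pos":[[0.75,-0.43,-0.5],[0,0,0]],"rot":[[0,0,0],[0,0,0]],"grip":[0,0]}' >/dev/null && python3 pk.py 6 &&
python3 -m jog '{"delta_pos":[[0.75,-0.43,-0.5],[0,0,0]],"rot":[[0,0,0],[0,0,0]],"grip":[0,0]}' >/dev/null && python3 pk.py 6 &&
python3 -m jog '{"delta_pos":[[0.75,-0.43,-0.5],[0,0,0]],"rot":[[0,0,0],[0,0,0]],"grip":[0,0]}' >/dev/null && python3 pk.py 6
```

```text
25.05 lid in pan mm [ 5.  -0.9 -0.4] F in pan [3.7 0.6 7.8] w 0.182
25.22 lid in pan mm [ 4.1 -1.  -0.4] F in pan [3.9 0.4 7.9] w 0.179
25.38 lid in pan mm [ 3.1 -1.  -0.4] F in pan [3.9 0.3 6.4] w 0.181
25.55 lid in pan mm [ 2.1 -1.1 -0.4] F in pan [3.3 0.6 7.2] w 0.181
25.72 lid in pan mm [ 1.3 -1.1 -0.4] F in pan [3.2 0.4 7.7] w 0.183
25.88 lid in pan mm [ 1.3 -1.1 -0.4] F in pan [6.8 1.  7.5] w 0.181
```

The lip is reached: Fx jumps and motion stops at x of about 1.3 mm by estimate. Now easing the load before release.

```bash

python3 -m jog '{"delta_pos":[[0.25,-0.15,0.5],[0,0,0]],"rot":[[0,0,0],[0,0,0]],"grip":[0,0]}' >/dev/null; python3 pk.py 6 
python3 -m jog '{"delta_pos":[[0.0,0.0,0.0],[0,0,0],[0,0,0],[0,0,0],[0,0,0]],"rot":[[0,0,0],[0,0,0],[0,0,0],[0,0,0],[0,0,0]],"grip":[30,30,30,30,30]}' >/dev/null; python3 pk.py 6
```

```text
26.05 lid in pan mm [ 1.2 -1.2 -0.4] F in pan [ 6.2 -0.6  6.3] w 0.183
26.47 lid in pan mm [-0.8 -0.4 -0.8] F in pan [ 1.5 -0.5  2.1] w 0.295
```

```bash

python3 -m jog '{"delta_pos":[[0,0,0],[0,0,0],[2.2,-1.2,4.3],[4.3,-2.5,8.7],[8.7,-5,17.3],[13,-7.5,26],[13,-7.5,26],[0,-20,20],[0,-20,20],[0,0,0]],"rot":[[0,0,0],[0,0,0],[0,0,0],[0,0,0],[0,0,0],[0,0,0],[0,0,0],[0,0,0],[0,0,0],[0,0,0]],"grip":[45,45,45,45,45,45,45,45,45,45]}'
cat > lidchk.py <<'E'
from h import *
from scipy.optimize import least_squares
from ref0 import Rp
E
python3 - <<'E'
from h import *
# colour-segment the lid on the pan in both views, compare with predicted outline of the seated lid
c,s=np.cos(np.radians(150.2)),np.sin(np.radians(150.2));q=3**.5/2
R=np.array([[c*q,-s,-c/2],[s*q,c,-s/2],[.5,0,q]])
m=np.array([[88,56,12],[88,-56,12],[-88,-56,12],[-88,56,12]])/1e3
for n,o in(("top",(120,180)),("scene",(280,210))):
    C=vision.capture(n); im=cv2.cvtColor(C["frame"],cv2.COLOR_RGB2BGR); cv2.imwrite(f"pics/fin_{n}.png",im)
    p=proj(C,m@R.T+[.589,.2815,.125]); print(n,"pred corners",p.round(1).tolist())
    mask=np.zeros(im.shape[:2],np.uint8);cv2.fillPoly(mask,[p.astype(int)],255)
    b=im.astype(int); brown=((b[...,2]-b[...,0])>35)
    print(" brown fraction inside",brown[mask>0].mean().round(3))
    for w in range(0,4):   # shrink/grow margins to see the edges
        k=np.ones((2*w+1,)*2,np.uint8)
        ring=cv2.dilate(mask,k)-cv2.erode(mask,k)
        print("  ring",w,brown[ring>0].mean().round(2) if ring.any() else None)
E
```

```text
time_s: 27.3
tcp_pos: [0.6343, 0.2136, 0.2547]
ee_rot: [[-0.758, 0.493, -0.426], [0.427, 0.87, 0.247], [0.492, 0.006, -0.87]]
wrist_force: [0.7, 0.1, 1.3]
gripper_width: 0.45
top pred corners [[171.8, 252.5], [136.4, 236.5], [167.1, 196.7], [200.2, 211.4]]
 brown fraction inside 0.119
  ring 0 None
  ring 1 0.22
  ring 2 0.24
  ring 3 0.24
scene pred corners [[354.9, 234.1], [368.0, 263.2], [317.9, 288.9], [307.7, 259.4]]
 brown fraction inside 0.959
  ring 0 None
  ring 1 0.8
  ring 2 0.77
  ring 3 0.75
```

```bash
rm lidchk.py
python3 -m jog '{"delta_pos":[[0,-35,15],[0,-35,15],[-10,-35,15],[-15,-35,10],[-15,-35,5],[-15,-35,0],[-15,-35,0],[-15,-35,0],[0,0,0]],"rot":[[0,0,0],[-3,-5,0],[-3,-5,0],[-3,-5,0],[-3,-5,0],[-2.7,-6,0],[0,0,0],[0,0,0],[0,0,0]],"grip":[45,45,45,45,45,45,45,45,45]}'
python3 - <<'E'
from h import *
from scipy.optimize import minimize
from scipy.ndimage import map_coordinates as mc
def Rp(ps):
    c,s=np.cos(ps),np.sin(ps);q=3**.5/2
    return np.array([[c*q,-s,-c/2],[s*q,c,-s/2],[.5,0,q]])
R0=Rp(np.radians(150.2));O=np.array([.589,.2815,.125])
a=np.linspace(-.085,.085,80);b=np.linspace(-.053,.053,50)
def edges(d,z=.012): return [np.c_[np.full(50,.088+d),b,b*0+z],np.c_[np.full(50,-.088-d),b,b*0+z],np.c_[a,np.full(80,.056+d),a*0+z],np.c_[a,np.full(80,-.056-d),a*0+z]]
V={}
for n in("top","scene"):
    C=vision.capture(n);f=C["frame"].astype(float);V[n]=(C,cv2.GaussianBlur((f[...,0]-f[...,2])/(f.sum(2)+30),(0,0),.8))
def sc(p,ns,parts=False):
    o=[]
    for n in ns:
        C,im=V[n]
        for i,e in zip(edges(-.004),edges(.004)):
            v=[]
            for P in(i,e):
                q=proj(C,P@Rp(np.radians(150.2+p[2])).T+O+R0@[p[0]/1e3,p[1]/1e3,0]);v.append(mc(im,[q[:,1],q[:,0]],order=1).mean())
            o.append(v[0]-v[1])
    return np.round(o,2) if parts else sum(o)
for ns in(["top"],["scene"],["top","scene"]):
    m=max((minimize(lambda p:-sc(p,ns),[x,y,0],method="Nelder-Mead",options={"initial_simplex":[[x,y,0],[x+4,y,0],[x,y+4,0],[x,y,3]]}) for x in(-5,0,5) for y in(-5,0,5)),key=lambda m:-m.fun)
    print(ns,"lid in nominal pan frame mm,deg",m.x.round(1),sc(m.x,ns,True))
E
```

```text
time_s: 28.15
tcp_pos: [0.5429, -0.0657, 0.3089]
ee_rot: [[-0.869, 0.495, -0.004], [0.495, 0.869, 0.001], [0.004, -0.001, -1.0]]
wrist_force: [0.2, 1.1, -0.4]
gripper_width: 0.447
['top'] lid in nominal pan frame mm,deg [ 6.3  2.1 -0.1] [0.2  0.04 0.12 0.14]
['scene'] lid in nominal pan frame mm,deg [ 2.5 -5.2  1. ] [0.16 0.16 0.01 0.16]
['top', 'scene'] lid in nominal pan frame mm,deg [3.7 0.9 0.3] [0.15 0.06 0.12 0.13 0.15 0.15 0.02 0.06]
```

```bash
python3 flow.py press1.png end.png; python3 chk.py 9; python3 -c "
from station import finish_job; print(finish_job())"
```

```text
L far+y,far-y,near-y,near+y,barfar,barnear [[-0.10000000149011612, 0.0], [0.8999999761581421, -3.9000000953674316], [-0.10000000149011612, -0.20000000298023224], [0.10000000149011612, -0.0], [0.0, -0.0], [-0.20000000298023224, -0.30000001192092896]]
M far+y,far-y,near-y,near+y,barfar,barnear [[-110.0, -109.5], [138.3000030517578, -21.5], [-22.899999618530273, 184.6999969482422], [-146.89999389648438, -79.0], [83.4000015258789, -358.6000061035156], [-128.89999389648438, 356.0]]
R far+y,far-y,near-y,near+y,barfar,barnear [[-0.10000000149011612, -0.0], [0.0, 0.10000000149011612], [114.19999694824219, -65.69999694824219], [-54.20000076293945, -46.29999923706055], [1.399999976158142, -5.300000190734863], [81.80000305175781, 452.29998779296875]]
28.35 [ 0.5469 -0.0616  0.3078] [ 0.2  0.4 -0.3]
the job is handed in; nothing more can be done
None
```

I tried all three lids, laid the true one (the middle one) over the pan and handed the job in at about 28 s. No verdict was reported.

**Press tests**
- **Right lid:** it tipped end-wise, so it is bowed.
- **Left lid:** it sank about 3 mm under 1.5–2 N and tilted sideways, so it is cupped.
- **Middle lid:** it stayed still and went firm at once.

**Placing:** I carried the middle lid by its grip and lowered it along the pan's normal. It touched the rim at z of about -0.4 mm with under 10 N. I then slid it down until the lip stopped it, released it and backed off.

**Last checks**
- **Lid on the pan:** images put it 2–4 mm up-slope of my pan estimate, within a few mm across and turned about 0.3–1°. The top view alone gave 6 mm up-slope, but its lower edge was weak, so I trusted the lip contact instead. I had no pictures left to view by then, so I never saw the seated lid; this is from numbers only.
- **Warped lids:** most tracked corners of the left lid had not moved. On the right lid only two far corners tracked; the rest of that lid was probably hidden by the arm.
- **Bystanders:** I did not check the tongs, jar, plate, brush or mill at the end.

**Disagreements**
- The fingertips met the board with the TCP reading about 38 mm lower than the stated 25 mm tip offset implies. I used the contact height and an image check of the held lid instead.
- The top and scene views differed by about 5 mm on the pan's position across. That is within the 10 mm allowed.

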